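Refill the spring-lift card dispenser and set it ready to use

TASK

The spring-lift card dispenser is empty: refill it and set it ready to use. Swing its keeper arm clear, stack all the packs of cards flat on the lift plate between the corner guides, then push the stack squarely down with the wooden pressing block until the plate bottoms out and the catch snaps over it, and stand the block back on its cork rest. With the stack locked down, swing the keeper over it as far as it goes, then pull the catch knob right out to its stop and let it spring home, so that the stack rises against the keeper; leave the phone and the mouse where they are.

Things in the scene. Friction and masses are not known exactly. Their poses are not given: they have to be found in the camera images.
- dispenser: card dispenser, fixed: black base 170 x 100 x 12 mm, 4 aluminium L guides at the stack's corners. Origin: desk level, below the stack centre; +x points from the catch knob to the keeper's post. Between guides 95 (x) x 63 mm (y); their 17 mm legs leave the middle 66 mm of the +y and -y sides open for fingers. Guides 102 mm high plus mouths flared to 112; the +x+y one is 77 mm and plain
- lift_top (a point): centre of the top face of the steel lift plate, 90 x 56 mm, axes as the dispenser's; 58 mm above the desk with the plate up, 21 mm with it bottomed out. The plate only slides up and down and carries a front tongue (22 mm wide, reaching 58 mm from the stack centre towards -x)
- lift (a joint): how far the lift plate is pushed down (m): 0 up (at the start), 0.037 bottomed out, about 0.035 held by the catch. Spring 5 N at the top to 11 N at the bottom, plus about 5 N near the bottom to push the catch's bevel aside. Past 0.035 it clicks under the catch by itself and stays down until the catch is pulled
- catch (a joint): how far the catch knob is pulled out (m), along the dispenser's -x: 0 home, 0.015 at its stop; sprung home, 2.5 N at first to 5 N at the stop. It comes back to between 0 and 0.003 depending on where the tongue of the plate then is. With 0.006 or more out, the plate is free to rise
- catch_knob (a point): middle of the black catch knob, a cylinder 22 mm in diameter and 22 mm long lying along the dispenser's x axis (29 mm flange at its outer, -x end), 106 mm from the stack centre towards -x and 30 mm above the desk when home; moves with the catch. The catch's housing begins 24 mm from it towards +x
- keeper (a joint): angle of the keeper arm (rad): 0 parked clear, pointing to the dispenser's +y; seen from above it turns counter-clockwise to its stop at 1.571, where it lies over the middle of the stack, pointing to -x. It starts near there. Stays where it is left (light friction)
- keeper_pivot (a point): the keeper's upright turning axis, on the post 66 mm from the stack centre towards the dispenser's +x; the point is at the underside of the arm, 80.5 mm above the desk. The arm is flat aluminium, 100 mm long, 16 mm wide, 6 mm thick
- keeper_peg (a point): middle of the black upright finger peg on the keeper, 82 mm from the pivot: round, 13 mm in diameter, reaching from 86 to 117 mm above the desk; this point is at 106 mm
- pack0: pack of blank cards, paper with a cardboard band round the middle, 90 (x) x 58 (y) x 12 mm (z), 50 g; origin: centre of the underside
- pack1: another such pack, the same
- pack2: another such pack, the same
- pack3: another such pack, the same
- block: wooden pressing block: flat foot 84 (x) x 53 (y) x 12 mm with an upright grip 44 (x) x 24 (y) mm in its middle, from 12 to 52 mm above the underside; 160 g; origin: centre of the underside
- rest: cork rest for the block, 96 x 66 x 4 mm, fixed; origin: centre of its underside, top 4 mm above the desk
- phone: phone lying near the work, 149 x 73 x 8 mm; leave alone. From x = 0.66 m on, a shelf hangs 0.62 m above the desk, so keep the wrist and forearm low when reaching that far
- mouse: black computer mouse, 104 x 60 x 36 mm; leave alone. To the right of it a tall cupboard stands with its front at x = 0.41 m and its left side at y = -0.25 m, so draw the arm in before turning past it

How it is judged:
On the way, in this order (a step that is already met when the one before it is completed fails the run):
1. all the packs lie flat, one on another, on the lift plate between the guides (horizontal distance between each of pack0, pack1, pack2, pack3 and lift_top below 0.008 m and angle between each of pack0, pack1, pack2, pack3's own z axis and vertical below 0.07 rad and angle between the x axis of each of pack0, pack1, pack2, pack3 and the x axis of dispenser, either way round below 0.15 rad and z of pack0 in the frame of lift_top between -0.004 and 0.041 m and z of pack1 in the frame of lift_top between -0.004 and 0.041 m and z of pack2 in the frame of lift_top between -0.004 and 0.041 m and z of pack3 in the frame of lift_top between -0.004 and 0.041 m and linear speed of each of pack0, pack1, pack2, pack3 below 0.03 m/s), for 0.2 s.
2. the block, held level over the stack, has pushed the plate to the bottom and the catch has snapped over it (value of joint lift above 0.034 m and value of joint catch below 0.002 m and angle between each of block, pack0, pack1, pack2, pack3's own z axis and vertical below 0.07 rad and horizontal distance between block and lift_top below 0.012 m and contact force between block and anything else above 2 N and horizontal distance between each of pack0, pack1, pack2, pack3 and lift_top below 0.008 m and angle between the x axis of each of pack0, pack1, pack2, pack3 and the x axis of dispenser, either way round below 0.15 rad and z of pack0 in the frame of lift_top between -0.004 and 0.041 m and z of pack1 in the frame of lift_top between -0.004 and 0.041 m and z of pack2 in the frame of lift_top between -0.004 and 0.041 m and z of pack3 in the frame of lift_top between -0.004 and 0.041 m), for 0.2 s.
3. the keeper is swung over the stack to its stop while the catch holds the stack down (value of joint keeper above 1.45 rad and value of joint lift above 0.033 m), for 0.2 s.
4. the catch knob is pulled out to its stop with the keeper over the stack (value of joint catch above 0.0135 m and value of joint keeper above 1.45 rad), for 0.1 s.
At the end, for the whole second after the job is handed in: All packs flat and still on the lift plate, within 8 mm of its centre; keeper over the stack (1.45 rad or more), catch sprung back (under 6 mm), plate risen (under 30 mm down) so the stack presses on the keeper; block upright on the cork rest, within 30 mm of its centre (all of step 1 and value of joint keeper above 1.45 rad and value of joint lift below 0.03 m and value of joint catch below 0.006 m and contact force between keeper and anything else above 1 N and horizontal distance between block and rest below 0.03 m and angle between block's own z axis and vertical below 0.05 rad and height (world z) of block below 0.008 m and linear speed of block below 0.02 m/s); the robot touches nothing.
It fails at once if the phone is pushed more than 4 cm (distance of phone from where it was at the start of the episode above 0.04 m).
It fails at once if the mouse is pushed more than 4 cm (distance of mouse from where it was at the start of the episode above 0.04 m).
Of pack0, pack1, pack2, pack3 only 2 to 4 are there at a start; the rules pass over those that are not, and their reading is None.
At some moment in a run one of block may be knocked a few centimetres aside while the robot is not near it.
Once in a run the grip may slacken for a moment while it holds something.
It also fails if it takes over 192 s, if anything falls off the work surface, if the arm or the gripper's body presses on something with over 40 N, if the wrist force passes 120 N, or if a joint passes its speed limit or range.

ROBOT

A 6-joint arm with a two-finger parallel gripper is mounted at the origin on a cart in front of the work surface, level with it; the furniture and walls round the work are solid. World frame = base frame: x ahead of the robot, y to its left, z up, the work surface at z = 0. Lengths are in m, angles in rad, forces in N, time in s.
With the tool pointing down it reaches from about 0.3 to 0.775 m from the base axis. Payload 14.6 kg.
Tool frame: the origin (TCP) lies at the very end of the fingers, on their centre line; the grasp point (between the pads) lies 19 mm behind it; y points along the fingers, x is the direction in which the jaws open and shut, and the axes are right-handed (so a half turn about y gives the same grasp; the last joint's range is limited). The gripper opens to 94 mm and grips with 3 to 60 N. Pads are 16 mm wide; open, the fingers measure 119 mm over their backs; the gripper's body (75 mm by 177 mm) begins 78 mm behind the grasp point.
Start: joints at [-1.249, 0.3, 1.521, -0, 1.321, -0.067], TCP at [0.208, -0.509, 0.205] pointing down, gripper open.
Joint ranges: [-3.03, 3.03], [-0.79, 2.21], [0.23, 2.52], [-1.04, 4.18], [0, 3.07], [-2.55, 2.55]. Speed limits (rad/s): [2.22, 2.22, 2.57, 3.14, 3.14, 3.14].

INTERFACE

Orientations are given as [roll, pitch, yaw] about the fixed x, y, z axes, in that order (R = Rz(yaw) Ry(pitch) Rx(roll)).
In Python, from station import * gives the robot as it stands.
- The arm moves only by the tool send_rows, never from a script. Its argument "series" is text: rows parted by semicolons, each of 7 numbers parted by spaces: the turn, a rotation vector about the tool's x, y, z in units of 5 degrees (1.0 is 5 degrees), then the shift along the tool's x, y, z in cm, then the opening, from -1 (shut) to 1 (fully open). A call has exactly 10 rows; each row is the pose to reach, as a shift and turn from the pose commanded when the call began, along the tool's axes at that moment; what a row does not reach only later rows make up. A row lasts 1/12 s, in which the tool goes at most 41.7 mm and 7.16 degrees, less where a joint would pass 70% of its speed; a pose out of reach is approached as far as the arm can. A call with a gripper value outside its range is refused whole. The fingers move at their own pace and stop on an object; "newtons" is the grip in N (left out, the last holds). Time passes only in rows, so rows that repeat a pose let the fingers close, or fill a call up. It gives the time, the measured TCP pose, the force and the opening at its end, in the units of the state.
- get_obs(): the state, without advancing time (a new reading comes with each control period).
- camera(name): name is "scene" or "side" or "wrist"; returns the picture (480x640x3 uint8, red, green, blue); there is no depth.
- camera_info(name): a dict with "K" (3x3 intrinsics, pixels), "R" (3x3) and "t" (3): a world point X has camera coordinates R X + t; the wrist camera has in their place "mount" (4x4, takes a point from camera to tool coordinates, whose origin is the TCP and whose axes are the tool frame's). Camera axes: x right, y down, z forward; pixel columns grow to the right and rows downward; lengths in m; the calibration is good to about 2 mm. A picture is of the moment at which its call begins: read the wrist's pose just before it. camera_info takes no time and is no camera call.
- hand_in(): hands the job in, once; it reports no verdict.
The state is a dict: "time_s": time; "qpos": joint angles; "joint_vel": joint speeds; "tau": joint torques, N m; "ee_pos": TCP position; "eef_rot": TCP orientation; "force": force on the tool from outside, world axes, zero at the start; "moment": the same for the moment, N m; "grip_width": finger opening in m.
Only numpy, scipy, OpenCV 4.12 (cv2) and the standard library are available. Lean on these libraries where they do the work, as an engineer would, in place of code of your own. Each camera call takes 0.05 s, during which the arm holds its last target. There are 200 camera calls.

## Working session

There is one attempt and no reset: what is moved stays moved. The work goes in short steps, Python scripts to look and compute and a tool call to move; the robot and the scene stay as the last step left them, time stands still between calls to the robot, and variables do not carry over. Pictures are saved under pics/ and viewed, on a budget of 14 in all, crops included, one or two more only if the job needs it, and the job is handed in when it is done.

Besides the shell and the picture viewer there is one more tool, called after ">>>" as a command line: name --argument value ..., lists and objects as JSON in quotes. send_rows: Moves the arm, as the interface text tells. Its arguments: {"type":"object","properties":{"series":{"type":"string"},"newtons":{"type":"number"}},"required":["series"]}

```bash
mkdir -p pics; ls
python3 - <<'E'
from station import *
import cv2
o=get_obs(); print(o)
for n in("scene","side","wrist"):
    i=camera_info(n); print(n,{k:getattr(v,'tolist',lambda:v)() for k,v in i.items()})
    cv2.imwrite(f"pics/{n}0.png",camera(n)[:,:,::-1])
E
```

```text
pics
{'time_s': 0.0, 'qpos': array([-1.24857874e+00,  3.00452642e-01,  1.52155334e+00, -1.24526012e-05,
        1.32070536e+00, -6.66123762e-02]), 'joint_vel': array([ 5.18060583e-04,  1.33618155e-03,  1.99314693e-03,  4.55009864e-04,
        7.19554214e-05, -8.24494257e-04]), 'tau': array([ 1.36006215e-04, -5.31807232e+01, -3.52738881e+01,  7.08444114e-02,
        2.44263920e-02, -1.16541482e-04]), 'ee_pos': array([ 0.20841599, -0.50870884,  0.20490819]), 'eef_rot': array([-1.57073390e+00,  1.11701251e-03, -1.18196324e+00]), 'force': array([ 0.76658184,  0.86553427, -0.3827633 ]), 'moment': array([-0.0542662 , -0.04655053,  0.00824357]), 'grip_width': 0.09414777827896828}
scene {'K': [[473.69937375610937, 0.0, 327.64339993304156], [0.0, 473.69937375610937, 236.07195528400356], [0.0, 0.0, 1.0]], 'R': [[-0.7070762081578461, -0.7070331477859683, 0.012139348787627274], [-0.45665577146592606, 0.4434416859010976, -0.7712489725063183], [0.539915495465709, -0.5508753027111104, -0.636417833360254]], 't': [0.5080208107178541, 0.25225584754531705, 0.7070716337751043]}
side {'K': [[522.3489979317782, 0.0, 327.49713168358636], [0.0, 522.3489979317782, 238.00682248575762], [0.0, 0.0, 1.0]], 'R': [[-0.9591820785825382, -0.28221299705429975, 0.01804340377287644], [-0.1451486906535817, 0.4365620982753516, -0.8878881641011851], [0.24269651362891909, -0.8542653912239754, -0.4597053878619607]], 't': [0.5881942765863951, 0.09467792556584596, 0.9838858907070754]}
wrist {'K': [[385.6685561737235, 0.0, 321.0401278361395], [0.0, 385.6685561737235, 238.9034060588262], [0.0, 0.0, 1.0]], 'mount': [[0.9999990150140647, 0.0014030091519882386, -3.919461272289406e-05, 3.4145673427521395e-05], [0.00039706057882472304, -0.25600095210652296, 0.9666764478683904, -0.18003562982340307], [0.0013462220451961645, -0.9666755112683217, -0.25600125702881193, 0.07343282149533219], [0.0, 0.0, 0.0, 1.0]]}
```

View pics/scene0.png

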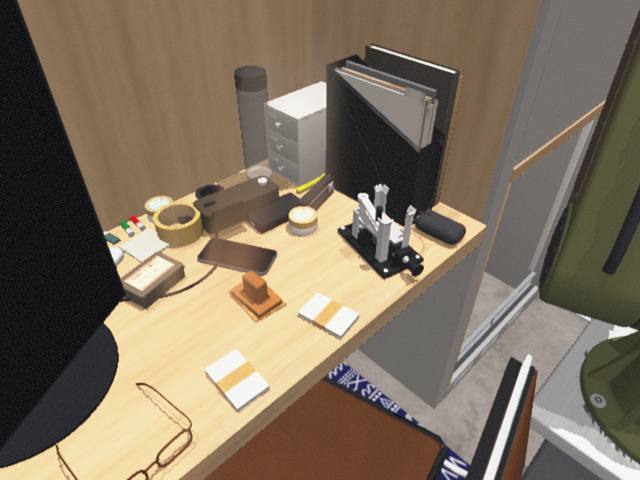

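View pics/side0.png

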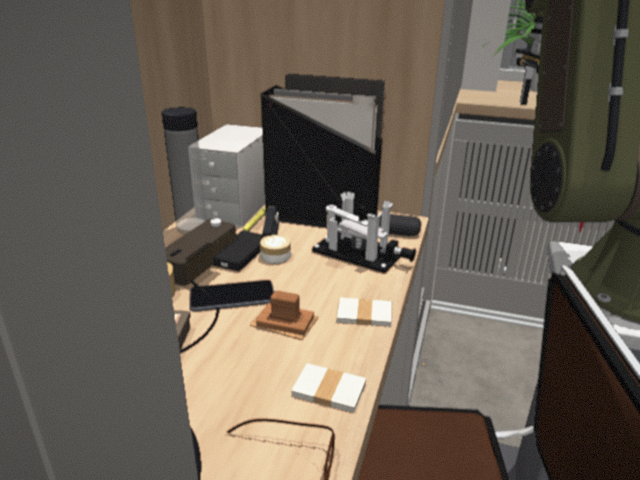

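```bash
cat > h.py <<'E'
from station import *
import numpy as np, cv2
from scipy.spatial.transform import Rotation as Ro
def cam(n,o=None):
    i=camera_info(n); K=np.array(i["K"])
    if n!="wrist": R=np.array(i["R"]);t=np.array(i["t"]); return K,R.T,-R.T@t
    o=o or get_obs(); M=np.array(i["mount"]); Rt=Ro.from_euler('xyz',o["eef_rot"]).as_matrix()
    return K,Rt@M[:3,:3],Rt@M[:3,3]+o["ee_pos"]
def ray(c,px,z):
    K,R,p=c; d=R@np.linalg.solve(K,[px[0],px[1],1]); return p+d*(z-p[2])/d[2]
def proj(c,X):
    K,R,p=c; v=K@(R.T@(np.asarray(X)-p)); return v[:2]/v[2]
def tri(a,pa,b,pb):
    A=[];B=[]
    for (K,R,p),px in((a,pa),(b,pb)):
        d=R@np.linalg.solve(K,[px[0],px[1],1]); d/=np.linalg.norm(d); P=np.eye(3)-np.outer(d,d); A.append(P);B.append(P@p)
    return np.linalg.lstsq(np.vstack(A),np.hstack(B),rcond=None)[0]
def snap(name,n="wrist"):
    o=get_obs(); c=cam(n,o) ; im=camera(n)[:,:,::-1].copy(); cv2.imwrite(f"pics/{name}.png",im); return im,c
def delta(pos,rpy=None,o=None):
    "shift in tool cm and turn in 5 deg units to reach pos/rpy"
    o=o or get_obs(); R=Ro.from_euler('xyz',o["eef_rot"]); 
    s=R.inv().apply(np.array(pos)-o["ee_pos"])*100
    r=np.zeros(3) if rpy is None else (R.inv()*Ro.from_euler('xyz',rpy)).as_rotvec()/np.radians(5)
    return np.round(r,2),np.round(s,2)
E
python3 - <<'E'
from h import *
s=cam("scene");d=cam("side"); print(s[2],d[2])
for n,ps,pd,z in [("knob",(417,268),(408,253),.03),("packL",(237,378),(329,387),.012),("packR",(328,314),(365,311),.012),("blocktop",(255,283),(285,302),.056),("mouse",(442,226),(398,224),.036),("phone",(238,256),(232,295),.008)]:
    print(n,ray(s,ps,z).round(3),ray(d,pd,z).round(3),tri(s,ps,d,pd).round(3))
for n in("scene","side"):
    im=cv2.imread(f"pics/{n}0.png"); c=cam(n)
    hsv=cv2.cvtColor(im,cv2.COLOR_BGR2HSV); 
    m=cv2.inRange(hsv,(0,0,170),(180,60,255))
    cs,_=cv2.findContours(cv2.morphologyEx(m,cv2.MORPH_CLOSE,np.ones((13,13))),0,2)
    for k in cs:
        a=cv2.contourArea(k)
        if a>400:
            r=cv2.minAreaRect(k); g=np.array([ray(c,q[0],.012)[:2] for q in k],np.float32); w=cv2.minAreaRect(g)
            print(n,a,np.round(r[0]),np.round(w[0],3),np.round(w[1],3),w[2])
cv2.imwrite("pics/c1.png",np.hstack([cv2.resize(cv2.imread("pics/scene0.png")[170:290,320:480],None,fx=2.5,fy=2.5,interpolation=2),cv2.resize(cv2.imread("pics/side0.png")[180:300,290:450],None,fx=2.5,fy=2.5,interpolation=2)]))
E
```

```text
[0.09264459 0.63683509 0.63837802] [0.33914211 0.96516294 0.52574803]
knob [0.426 0.057 0.03 ] [0.432 0.055 0.03 ] [0.431 0.049 0.025]
packL [0.48  0.433 0.012] [0.482 0.439 0.012] [0.484 0.431 0.005]
packR [0.474 0.244 0.012] [0.475 0.248 0.012] [0.476 0.242 0.008]
blocktop [0.584 0.312 0.056] [0.589 0.324 0.056] [0.597 0.304 0.041]
mouse [ 0.463 -0.077  0.036] [ 0.471 -0.056  0.036] [ 0.478 -0.105  0.012]
phone [0.707 0.263 0.008] [0.711 0.267 0.008] [0.716 0.258 0.001]
scene 408.0 [454. 468.] [0.173 0.314] [0.032 0.028] 45.29812240600586
scene 2486.0 [587. 440.] [0.069 0.149] [0.053 0.147] 85.19800567626953
scene 786.0 [369. 382.] [0.336 0.295] [0.119 0.049] 14.010605812072754
scene 1116.0 [507. 416.] [0.164 0.183] [0.025 0.236] 13.089387893676758
scene 1925.0 [237. 378.] [0.481 0.433] [0.061 0.096] 87.43922424316406
scene 1273.0 [328. 313.] [0.474 0.244] [0.095 0.065] 10.24801254272461
scene 4355.5 [498. 345.] [0.241 0.073] [0.359 0.169] 84.93482971191406
scene 443.5 [304. 220.] [0.699 0.093] [0.048 0.09 ] 54.02391052246094
scene 2303.0 [151. 244.] [0.883 0.378] [0.12  0.292] 60.950496673583984
scene 1410.5 [392. 220.] [ 0.569 -0.043] [0.143 0.251] 76.56822204589844
scene 1500.0 [301. 107.] [ 1.165 -0.305] [0.183 0.346] 45.244876861572266
side 734.0 [349. 389.] [0.455 0.433] [0.062 0.036] 88.31109619140625
side 686.0 [309. 379.] [0.513 0.431] [0.062 0.035] 87.98916625976562
side 976.5 [464. 322.] [0.283 0.287] [0.191 0.219] 0.04652667045593262
side 407.0 [347. 310.] [0.504 0.252] [0.034 0.077] 10.186200141906738
side 1406.5 [605. 305.] [0.087 0.073] [0.079 0.415] 6.379317760467529
side 1053.5 [357. 215.] [ 0.585 -0.126] [0.128 0.26 ] 17.13982391357422
side 1159.0 [230. 138.] [ 1.129 -0.6  ] [0.175 0.29 ] 0.805462121963501
```

View pics/c1.png

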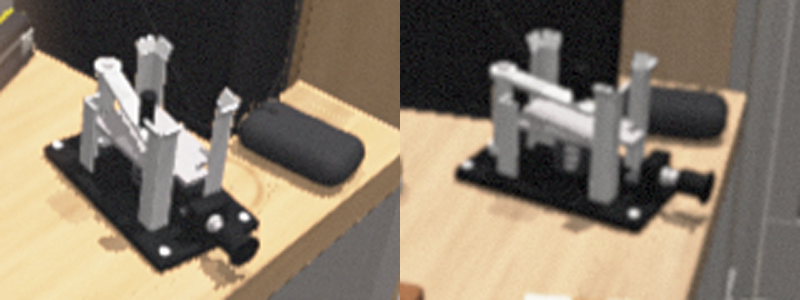

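```bash
cat >> h.py <<'E'
def plan(wps,o=None):
    "wps: list of (pos,yaw); successive deltas"
    o=o or get_obs(); p=o["ee_pos"]; R=Ro.from_euler('xyz',o["eef_rot"])
    for q,y in wps:
        R2=Ro.from_euler('xyz',[-np.pi/2,0,y]); q=np.array(q)
        print(np.round(q,3),'turn',np.round((R.inv()*R2).as_rotvec()/np.radians(5),2),'shift',np.round(R.inv().apply(q-p)*100,2)); p,R=q,R2
E
python3 - <<'E'
from h import *
s=cam("scene");d=cam("side")
piv=tri(s,(362.8,196),d,(330,207)); print(piv, ray(s,(362.8,196),.088),ray(d,(330,207),.088))
a=ray(s,(362.8,196),.088)-ray(s,(417,268),.03); b=ray(d,(330,207),.088)-ray(d,(408,253),.03)
print(np.linalg.norm(a[:2]),np.degrees(np.arctan2(a[1],a[0])),np.linalg.norm(b[:2]),np.degrees(np.arctan2(b[1],b[0])))
plan([((.26,-.2,.25),-1.18),((.44,.04,.27),-1.57)])
E
```

```text
[0.60454955 0.01401909 0.085488  ] [0.60035927 0.0183323  0.088     ] [0.60455402 0.01683148 0.088     ]
0.178678487944773 -12.370992351634154 0.17647933297908364 -12.643178730646584
[ 0.26 -0.2   0.25] turn [-0.   -0.02 -0.01] shift [-26.62  -4.47  16.48]
[0.44 0.04 0.27] turn [0.   4.47 0.  ] shift [-15.33  -2.    25.79]
```

Run:
```python
from h import *
plan([((.26,-.2,.25),-1.18),((.3,0.02,.27),-.0),((.4,0.03,.27),1.0),((.50,.035,.27),1.35)])
```

```text
[ 0.26 -0.2   0.25] turn [-0.   -0.02 -0.01] shift [-26.62  -4.47  16.48]
[0.3  0.02 0.27] turn [  0.   -13.52   0.  ] shift [-18.82  -2.    12.08]
[0.4  0.03 0.27] turn [  0.   -11.46   0.  ] shift [10.  0.  1.]
[0.5   0.035 0.27 ] turn [-0.   -4.01  0.  ] shift [ 5.82 -0.   -8.14]
```

>>> send_rows --series "0 0 0 -26.6 -4.5 16.5 1;0 0 0 -26.6 -4.5 16.5 1;0 0 0 -26.6 -4.5 16.5 1;0 0 0 -26.6 -4.5 16.5 1;0 0 0 -26.6 -4.5 16.5 1;0 0 0 -26.6 -4.5 16.5 1;0 0 0 -26.6 -4.5 16.5 1;0 0 0 -26.6 -4.5 16.5 1;0 0 0 -26.6 -4.5 16.5 1;0 0 0 -26.6 -4.5 16.5 1"

```text
time_s: 0.98
ee_pos: [0.2606, -0.1998, 0.2508]
eef_rot: [-1.57, -0.001, -1.18]
force: [1.2, -0.1, -0.5]
grip_width: 0.094
```

>>> send_rows --series "0 -13.5 0 -18.8 -2 12.1 1;0 -13.5 0 -18.8 -2 12.1 1;0 -13.5 0 -18.8 -2 12.1 1;0 -13.5 0 -18.8 -2 12.1 1;0 -13.5 0 -18.8 -2 12.1 1;0 -13.5 0 -18.8 -2 12.1 1;0 -13.5 0 -18.8 -2 12.1 1;0 -13.5 0 -18.8 -2 12.1 1;0 -13.5 0 -18.8 -2 12.1 1;0 -13.5 0 -18.8 -2 12.1 1"

```text
time_s: 1.82
ee_pos: [0.3016, 0.0189, 0.2701]
eef_rot: [-1.571, 0.001, 0.002]
force: [0.1, -0.6, -0.1]
grip_width: 0.094
```

>>> send_rows --series "0 -11.5 0 10 0 1 1;0 -11.5 0 10 0 1 1;0 -11.5 0 10 0 1 1;0 -11.5 0 10 0 1 1;0 -11.5 0 10 0 1 1;0 -11.5 0 10 0 1 1;0 -11.5 0 10 0 1 1;0 -11.5 0 10 0 1 1;0 -11.5 0 10 0 1 1;0 -11.5 0 10 0 1 1"

```text
time_s: 2.65
ee_pos: [0.4014, 0.0284, 0.2699]
eef_rot: [-1.57, 0.001, 0.995]
force: [-0.5, -1.1, 0.6]
grip_width: 0.0943
```

>>> send_rows --series "0 -4 0 5.8 0 -8.1 -1;0 -4 0 5.8 0 -8.1 -1;0 -4 0 5.8 0 -8.1 -1;0 -4 0 5.8 0 -8.1 -1;0 -4 0 5.8 0 -8.1 -1;0 -4 0 5.8 0 -8.1 -1;0 -4 0 5.8 0 -8.1 -1;0 -4 0 5.8 0 -8.1 -1;0 -4 0 5.8 0 -8.1 -1;0 -4 0 5.8 0 -8.1 -1"

```text
time_s: 3.48
ee_pos: [0.5003, 0.0342, 0.2708]
eef_rot: [-1.571, -0.0, 1.348]
force: [-0.7, -0.7, 0.6]
grip_width: 0.0307
```

Run:
```python
from h import *
snap("w1"); o=get_obs(); print(o["time_s"],o["ee_pos"],o["eef_rot"],o["force"])
```

```text
3.5333 [0.50039616 0.03419343 0.27072554] [-1.57130764e+00 -9.70540233e-05  1.34816980e+00] [-0.26249806  0.70832368  0.26189344]
```

View pics/w1.png

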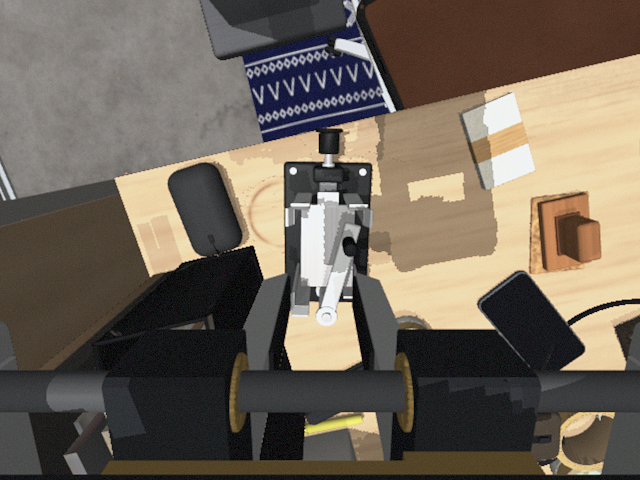

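Run:
```python
from h import *
o=get_obs(); c=cam("wrist",o); s=cam("scene")
im=cv2.imread("pics/w1.png"); 
# base dark mask
pts={"knobflange":((330,131),.03),"knob":((330,141),.03),"baseTL":((285,163),.012),"baseTR":((371,163),.012),"baseR":((369,300),.012),"scrL":((293,171),.013),"scrR":((362,171),.013),"piv":((326,317),.0885),"pegtop":((350,246),.117),"block":((566,237),.03),"packcen":((498,139),.012),"mouseR":((243,240),.02),"mouseR2":((215,170),.02)}
P={k:ray(c,*v) for k,v in pts.items()}
for k,v in P.items(): print(k,v.round(4))
a=P["piv"]-P["knob"]; print(np.linalg.norm(a[:2]),np.degrees(np.arctan2(a[1],a[0])))
a=P["baseTL"]-P["baseTR"]; print(np.linalg.norm(a[:2]),np.degrees(np.arctan2(a[1],a[0]))+90)
a=P["scrL"]-P["scrR"]; print(np.linalg.norm(a[:2]),np.degrees(np.arctan2(a[1],a[0]))+90)
a=P["pegtop"]-P["piv"]; print(np.linalg.norm(a[:2]),np.degrees(np.arctan2(a[1],a[0])))
```

```text
knobflange [0.4235 0.0609 0.03  ]
knob [0.4335 0.0587 0.03  ]
baseTL [0.446  0.0048 0.012 ]
baseTR [0.4671 0.0987 0.012 ]
baseR [0.6292 0.0653 0.012 ]
scrL [0.4565 0.0116 0.013 ]
scrR [0.4735 0.0871 0.013 ]
piv [0.6028 0.0161 0.0885]
pegtop [0.5256 0.0549 0.117 ]
block [0.5943 0.2958 0.03  ]
packcen [0.4723 0.24   0.012 ]
mouseR [ 0.5199 -0.0629  0.02  ]
mouseR2 [ 0.4361 -0.0715  0.02  ]
0.17458368241281122 -14.120728938494201
0.09618740159155877 -12.679092397544963
0.07740108548590768 -12.679309152799718
0.08642063685552105 153.29166938337642
```

Run:
```python
from h import *
s=cam("scene");d=cam("side")
print("box", ray(s,(328,180),0),ray(s,(408,222),0),ray(d,(267,222),0),ray(d,(375,228),0))
plan([((.529,.053,.17),1.345),((.529,.053,.092),1.345)])
piv=np.array([.603,.016]);y=1.345;R=Ro.from_euler('xyz',[-np.pi/2,0,y])
f=lambda th:piv+.082*np.array([np.cos(y+th),np.sin(y+th)])
print(f(1.33))
th=np.linspace(1.33,0.02,21)
for a in(0,10): print(";".join("0 0 0 %.1f 0 %.1f -1"%tuple(R.inv().apply([*(f(t)-f(th[a])),0])[[0,2]]*100) for t in th[a+1:a+11]))
```

```text
box [ 0.7876119  -0.07038201  0.        ] [ 0.54527457 -0.07727729  0.        ] [ 0.77252178 -0.04494059  0.        ] [ 0.52777791 -0.09370413  0.        ]
[0.529 0.053 0.17 ] turn [0.01 0.04 0.  ] shift [ 2.46 10.07 -2.37]
[0.529 0.053 0.092] turn [0. 0. 0.] shift [ 0.   7.8 -0. ]
[0.52976529 0.05288735]
0 0 0 0.5 0 -0.1 -1;0 0 0 1.0 0 -0.3 -1;0 0 0 1.5 0 -0.5 -1;0 0 0 2.0 0 -0.8 -1;0 0 0 2.5 0 -1.1 -1;0 0 0 2.9 0 -1.4 -1;0 0 0 3.3 0 -1.7 -1;0 0 0 3.7 0 -2.0 -1;0 0 0 4.1 0 -2.4 -1;0 0 0 4.4 0 -2.8 -1
0 0 0 0.3 0 -0.4 -1;0 0 0 0.6 0 -0.9 -1;0 0 0 0.9 0 -1.3 -1;0 0 0 1.1 0 -1.8 -1;0 0 0 1.3 0 -2.3 -1;0 0 0 1.5 0 -2.8 -1;0 0 0 1.6 0 -3.4 -1;0 0 0 1.7 0 -3.9 -1;0 0 0 1.8 0 -4.4 -1;0 0 0 1.8 0 -5.0 -1
```

Run:
```python
from h import *
c=cam("wrist");s=cam("scene");d=cam("side")
for z in(0,.1,.2,.25,.3): print(z,ray(c,(255,248),z).round(3),ray(c,(262,280),z).round(3),ray(c,(185,258),z).round(3))
a=cv2.imread("pics/scene0.png")[40:240,310:470];b=cv2.imread("pics/side0.png")[70:240,250:400]
cv2.imwrite("pics/c2.png",np.hstack([cv2.convertScaleAbs(cv2.resize(q,(400,500),interpolation=2),alpha=2,beta=20) for q in(a,b)]))
```

```text
0 [ 0.537 -0.057  0.   ] [ 0.579 -0.059  0.   ] [ 0.531 -0.144  0.   ]
0.1 [ 0.513 -0.033  0.1  ] [ 0.545 -0.035  0.1  ] [ 0.508 -0.101  0.1  ]
0.2 [ 0.488 -0.009  0.2  ] [ 0.512 -0.011  0.2  ] [ 0.485 -0.058  0.2  ]
0.25 [0.476 0.003 0.25 ] [0.495 0.002 0.25 ] [ 0.473 -0.036  0.25 ]
0.3 [0.464 0.015 0.3  ] [0.478 0.014 0.3  ] [ 0.462 -0.015  0.3  ]
```

View pics/c2.png

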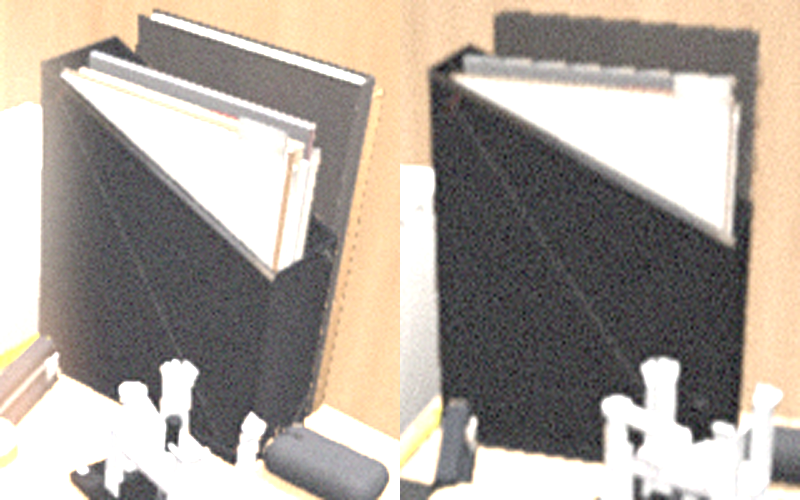

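Run:
```python
from h import *
s=cam("scene");d=cam("side");c=cam("wrist")
print("near top",tri(s,(420,150),d,(375.5,153)),"far top", tri(s,(327,65),d,(262,97)), tri(s,(335,70),d,(269,100)))
for z in(.1,.13,.16,.2): print(ray(s,(420,150),z))
print(ray(s,(328,178),0),ray(s,(413,222),0),ray(s,(330,180),0))
for y in(-.08,-.09,-.1): 
  print([proj(c,(.55,y,z)).round() for z in(0,.1,.15,.2)])
```

```text
near top [ 0.53226326 -0.06155534  0.18861612] far top [ 0.77816461 -0.05418126  0.28695097] [ 0.76719432 -0.06629076  0.27786627]
[ 0.62134206 -0.20171919  0.1       ]
[ 0.59188149 -0.15499249  0.13      ]
[ 0.56242092 -0.10826579  0.16      ]
[ 0.52314016 -0.04596352  0.2       ]
[ 0.79405975 -0.07683775  0.        ] [ 0.53757575 -0.08522018  0.        ] [ 0.78418083 -0.07394472  0.        ]
[array([239., 262.]), array([218., 294.]), array([203., 317.]), array([183., 348.])]
[array([232., 264.]), array([209., 296.]), array([192., 319.]), array([170., 351.])]
[array([224., 265.]), array([199., 298.]), array([181., 322.]), array([157., 353.])]
```

>>> send_rows --series "0 0 0 2.5 5 -2.4 -0.15;0 0 0 2.5 8 -2.4 -0.15;0 0 0 2.5 10 -2.4 -0.15;0 0 0 2.5 10 -2.4 -0.15;0 0 0 2.5 10 -2.4 -0.15;0 0 0 2.5 10 -2.4 -0.15;0 0 0 2.5 10 -2.4 -0.15;0 0 0 2.5 10 -2.4 -0.15;0 0 0 2.5 10 -2.4 -0.15;0 0 0 2.5 10 -2.4 -0.15"

```text
time_s: 4.37
ee_pos: [0.5297, 0.0533, 0.1712]
eef_rot: [-1.572, -0.0, 1.349]
force: [-0.3, 0.1, -0.4]
grip_width: 0.0396
```

Run:
```python
from h import *
im,c=snap("w2"); o=get_obs(); print(o["ee_pos"],o["force"],o["grip_width"])
print("pegtop proj if",proj(c,(.529,.053,.117)))
```

```text
[0.52961076 0.05327007 0.17100439] [-0.18429714 -0.59914427  0.50931804] 0.039916601554971204
pegtop proj if [320.87409452 257.5050073 ]
```

View pics/w2.png

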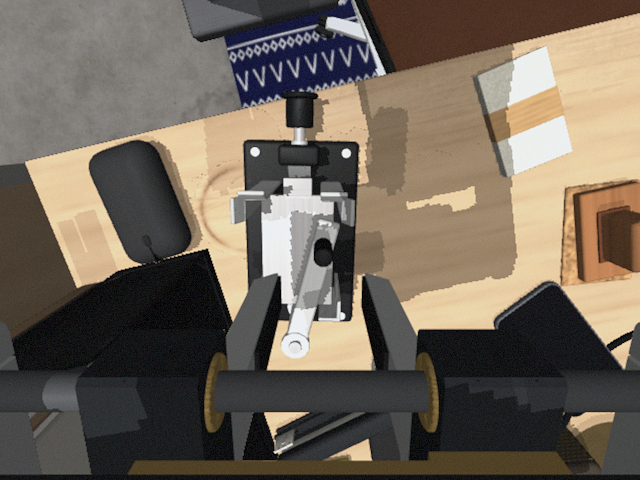

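Run:
```python
from h import *
c=cam("wrist")
im=cv2.imread("pics/w2.png");g=im.max(2)
m=(g<45).astype(np.uint8)[225:285,300:345]; n,l,st,ce=cv2.connectedComponentsWithStats(m); print(st[1:],ce[1:])
P={}
for k,v in {"peg":((322,246),.117),"pegc":((323,252),.106),"piv":((295,345),.09),"sL":((255,152),.013),"sR":((346,153),.013),"knob":((300,112),.03),"base1":((244,141),.012),"base2":((358,141),.012),"base3":((352,319),.012),"box":((208,250),0),"boxb":((232,320),0),"gL":((234,196),.11),"gR":((355,196),.11)}.items():
    P[k]=ray(c,*v); print(k,P[k].round(4))
for a,b in(("knob","piv"),("sL","sR"),("base1","base2"),("piv","peg")):
    q=P[b]-P[a]; print(a,b,np.linalg.norm(q[:2]),np.degrees(np.arctan2(q[1],q[0])))
```

```text
[[ 14   0  31  60 997]] [[32.14142427 29.39017051]]
peg [0.5216 0.0554 0.117 ]
pegc [0.5288 0.0545 0.106 ]
piv [0.6004 0.0169 0.09  ]
sL [0.4564 0.0115 0.013 ]
sR [0.4742 0.0873 0.013 ]
knob [0.4343 0.0573 0.03  ]
base1 [0.4455 0.0046 0.012 ]
base2 [0.4668 0.0994 0.012 ]
base3 [0.6284 0.0614 0.012 ]
box [ 0.5343 -0.0579  0.    ]
boxb [ 0.6093 -0.0559  0.    ]
gL [0.4796 0.0082 0.11  ]
gR [0.4962 0.0823 0.11  ]
knob piv 0.17096149616911163 -13.661090143025158
sL sR 0.07786646740790978 76.73367563863991
base1 base2 0.09712084141340324 77.34909567753085
piv peg 0.08773853040687907 154.00129819986225
```

>>> send_rows --series "0 0 0 0.1 2 0 -0.15;0 0 0 0.1 4 0 -0.15;0 0 0 0.1 6 0 -0.15;0 0 0 0.1 7.8 0 -0.15;0 0 0 0.1 7.8 0 -0.15;0 0 0 0.1 7.8 0 -1;0 0 0 0.1 7.8 0 -1;0 0 0 0.1 7.8 0 -1;0 0 0 0.1 7.8 0 -1;0 0 0 0.1 7.8 0 -1" --newtons 12

```text
time_s: 5.25
ee_pos: [0.5301, 0.0543, 0.0933]
eef_rot: [-1.572, -0.0, 1.349]
force: [0.8, -0.2, 2.6]
grip_width: 0.0129
```

Gripped the peg (12.9 mm). Swing it clear.

>>> send_rows --series "0 0 0 0.5 0 -0.1 -1;0 0 0 1.0 0 -0.3 -1;0 0 0 1.5 0 -0.5 -1;0 0 0 2.0 0 -0.8 -1;0 0 0 2.5 0 -1.1 -1;0 0 0 2.9 0 -1.4 -1;0 0 0 3.3 0 -1.7 -1;0 0 0 3.7 0 -2.0 -1;0 0 0 4.1 0 -2.4 -1;0 0 0 4.4 0 -2.8 -1"

```text
time_s: 6.08
ee_pos: [0.5674, 0.0916, 0.0929]
eef_rot: [-1.571, 0.0, 1.349]
force: [-2.7, -0.3, 6.4]
grip_width: 0.0125
```

>>> send_rows --series "0 0 0 0.3 0 -0.4 -1;0 0 0 0.6 0 -0.9 -1;0 0 0 0.9 0 -1.3 -1;0 0 0 1.1 0 -1.8 -1;0 0 0 1.3 0 -2.3 -1;0 0 0 1.5 0 -2.8 -1;0 0 0 1.6 0 -3.4 -1;0 0 0 1.7 0 -3.9 -1;0 0 0 1.8 0 -4.4 -1;0 0 0 1.8 0 -5.0 -1"

```text
time_s: 6.92
ee_pos: [0.6189, 0.0968, 0.0924]
eef_rot: [-1.568, 0.003, 1.349]
force: [-19.3, -6.8, 9.2]
grip_width: 0.0127
```

>>> send_rows --series "0 0 0 0 0 0 -0.2;0 0 0 0 0 0 -0.2;0 0 0 0 0 0 -0.2;0 0 0 0 -2 0 -0.2;0 0 0 0 -5 0 -0.2;0 0 0 0 -8 0 -0.2;0 0 0 0 -11 0 -0.2;0 0 0 0 -14 0 -0.2;0 0 0 0 -14 0 -0.2;0 0 0 0 -14 0 -0.2"

```text
time_s: 7.75
ee_pos: [0.6198, 0.098, 0.2339]
eef_rot: [-1.574, -0.001, 1.349]
force: [-0.4, -0.2, 0.6]
grip_width: 0.0378
```

Run:
```python
from h import *
plan([((.50,.035,.24),1.345)])
```

```text
[0.5   0.035 0.24 ] turn [0.03 0.05 0.01] shift [-8.78 -0.65 10.3 ]
```

>>> send_rows --series "0 0 0 -8.8 -0.6 10.3 1;0 0 0 -8.8 -0.6 10.3 1;0 0 0 -8.8 -0.6 10.3 1;0 0 0 -8.8 -0.6 10.3 1;0 0 0 -8.8 -0.6 10.3 1;0 0 0 -8.8 -0.6 10.3 1;0 0 0 -8.8 -0.6 10.3 1;0 0 0 -8.8 -0.6 10.3 1;0 0 0 -8.8 -0.6 10.3 1;0 0 0 -8.8 -0.6 10.3 1"

```text
time_s: 8.58
ee_pos: [0.4999, 0.0347, 0.2379]
eef_rot: [-1.57, 0.0, 1.349]
force: [-0.3, -0.6, 0.1]
grip_width: 0.0939
```

Run:
```python
from h import *
im,c=snap("w3"); o=get_obs(); print(o["ee_pos"],o["eef_rot"])
yaw=np.radians(-13.2); ctr=np.array([.538,.0325])
D=lambda x,y,z: np.array([*(ctr+[np.cos(yaw)*x-np.sin(yaw)*y,np.sin(yaw)*x+np.cos(yaw)*y]),z])
# crop x2 with predicted plate outline
cr=cv2.resize(im[80:340,220:500],None,fx=2.2,fy=2.2,interpolation=2)
for p in [(-45,-28,58),(45,-28,58),(45,28,58),(-45,28,58),(-85,-50,12),(-85,50,12),(66,0,90),(66,82,117)]:
    q=(proj(c,D(*[v/1000 for v in p]))-[220,80])*2.2; cv2.circle(cr,tuple(int(v) for v in q),3,(0,0,255),-1)
cv2.imwrite("pics/c3.png",cr)
```

```text
[0.49987027 0.0346657  0.23806846] [-1.57016621e+00  1.18228925e-04  1.34910703e+00]
```

View pics/c3.png

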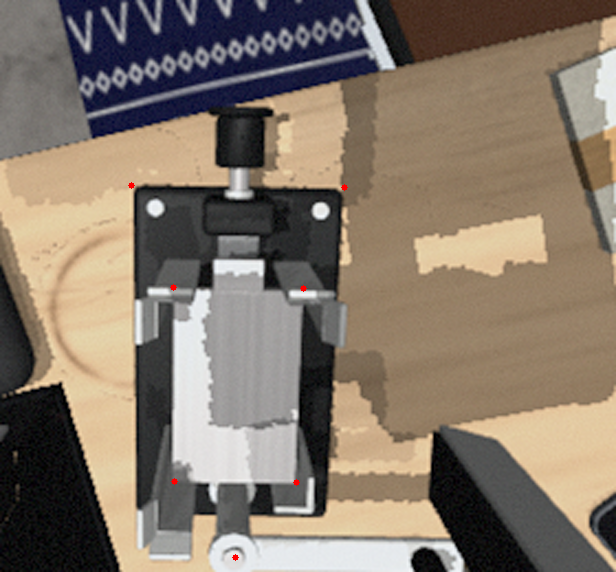

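Run:
```python
from h import *
plan([((.46,.24,.20),1.745)])
```

```text
[0.46 0.24 0.2 ] turn [-0.01 -4.54  0.  ] shift [19.15  3.81  8.4 ]
```

>>> send_rows --series "0 -4.5 0 19.2 3.8 8.4 1;0 -4.5 0 19.2 3.8 8.4 1;0 -4.5 0 19.2 3.8 8.4 1;0 -4.5 0 19.2 3.8 8.4 1;0 -4.5 0 19.2 3.8 8.4 1;0 -4.5 0 19.2 3.8 8.4 1;0 -4.5 0 19.2 3.8 8.4 1;0 -4.5 0 19.2 3.8 8.4 1;0 -4.5 0 19.2 3.8 8.4 1;0 -4.5 0 19.2 3.8 8.4 1"

```text
time_s: 9.47
ee_pos: [0.4605, 0.239, 0.2008]
eef_rot: [-1.571, -0.0, 1.74]
force: [0.7, 0.5, 0.2]
grip_width: 0.0938
```

```bash
cat >> h.py <<'E'
def packrect(im,c,guess,name=None,z=.012):
    "pack outline: saturated-low bright pixels plus band near guess"
    hsv=cv2.cvtColor(cv2.GaussianBlur(im,(5,5),0),cv2.COLOR_BGR2HSV)
    m=cv2.inRange(hsv,(0,0,90),(180,45,255)); m=cv2.morphologyEx(m,2,np.ones((5,5))); m=cv2.morphologyEx(m,3,np.ones((61,61)))
    g=proj(c,guess); cs,_=cv2.findContours(m,0,2)
    k=max(cs,key=lambda k:cv2.pointPolygonTest(k,(float(g[0]),float(g[1])),True))
    w=cv2.minAreaRect(np.array([ray(c,q[0],z)[:2] for q in cv2.convexHull(k)],np.float32)*1000)
    if name: cv2.drawContours(im,[k],-1,(0,0,255),1); cv2.imwrite(f"pics/{name}.png",im)
    return np.round(w,2) if 0 else w
E
python3 - <<'E'
from h import *
im,c=snap("w4"); o=get_obs(); print(o["ee_pos"],o["eef_rot"],packrect(im,c,(.4725,.241,.012),"w4c"))
E
```

```text
[0.46048813 0.23911155 0.20078353] [-1.57133828e+00 -7.21001263e-05  1.73962363e+00] ((450.43701171875, 90.73078918457031), (304.71722412109375, 345.1051330566406), 9.753739356994629)
```

View pics/w4c.png

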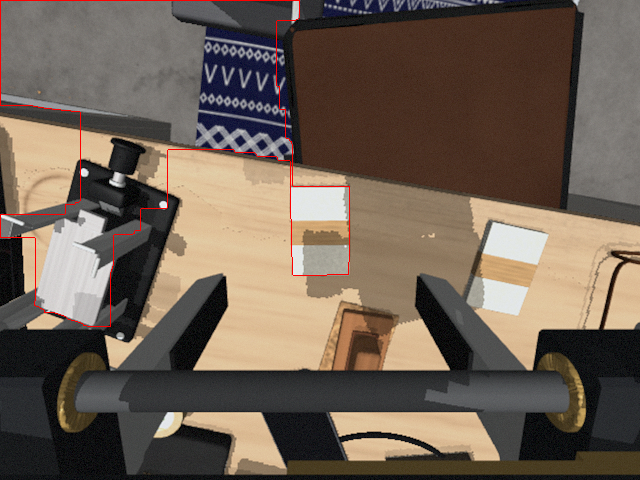

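Run:
```python
from h import *
c=cam("wrist")
for q in([(291,186),(348,185),(350,274),(293,275)],[(489,220),(548,234),(520,316),(468,302)]):
    P=np.array([ray(c,p,.012)[:2] for p in q]); w=cv2.minAreaRect(np.float32(P*1000)); print(P.mean(0).round(4),w)
    a=(P[2]+P[3]-P[0]-P[1])/2; print(np.linalg.norm(a),np.degrees(np.arctan2(a[1],a[0])))
P=np.array([ray(c,(291,186),.012)[:2],ray(c,(348,185),.012)[:2]]); print(P)
p=np.array([.4725,.241])
```

```text
[0.4753 0.2412] ((475.2223205566406, 241.29916381835938), (90.08287811279297, 57.79745101928711), 10.808107376098633)
0.09005595595893158 10.981219569367214
[0.4823 0.4325] ((482.9200439453125, 431.6470642089844), (61.307743072509766, 92.97015380859375), 89.50092315673828)
0.08855253865137797 0.6403304878143706
[[0.43613099 0.20587068]
 [0.42598448 0.25931096]]
```

>>> send_rows --series "0 -0.25 0 0 4 0 1;0 -0.25 0 0 8 0 1;0 -0.25 0 0 11 0 1;0 -0.25 0 0 14 0 1;0 -0.25 0 0 16.5 0 1;0 -0.25 0 0 18.5 0 1;0 -0.25 0 0 19.2 0 1;0 -0.25 0 0 19.7 0 1;0 -0.25 0 0 19.7 0 1;0 -0.25 0 0 19.7 0 1" --newtons 25

```text
time_s: 10.35
ee_pos: [0.4606, 0.2403, 0.0045]
eef_rot: [-1.572, -0.0, 1.763]
force: [-0.1, 0.3, 1.0]
grip_width: 0.0937
```

>>> send_rows --series "0 0 0 0 0 0 -0.2;0 0 0 0 0 0 -0.2;0 0 0 0 0 0 -0.2;0 0 0 0 0 0 -0.2;0 0 0 0 0 0 -0.2;0 0 0 0 0 0 -0.2;0 0 0 0 -3 0 -0.2;0 0 0 0 -7 0 -0.2;0 0 0 0 -11 0 -0.2;0 0 0 0 -16 0 -0.2"

```text
time_s: 11.18
ee_pos: [0.4594, 0.24, 0.1566]
eef_rot: [-1.57, 0.0, 1.763]
force: [0.4, 0.6, -0.7]
grip_width: 0.0578
```

```bash
cat >> h.py <<'E'
DY=np.radians(-13.2); DC=np.array([.538,.0325])
def D(x,y,z): return np.array([*(DC+[np.cos(DY)*x-np.sin(DY)*y,np.sin(DY)*x+np.cos(DY)*y]),z])
JY=np.pi/2+DY
E
python3 - <<'E'
from h import *
im,c=snap("w5"); print(JY)
q=D(-.015,0.0,.17); plan([(q,JY),([*q[:2],.13],JY),([*q[:2],.100],JY)])
E
```

```text
1.3404128655316452
[0.523 0.036 0.17 ] turn [0.11 4.85 0.05] shift [-21.33  -0.51  -2.07]
[0.523 0.036 0.13 ] turn [0. 0. 0.] shift [ 0.  4. -0.]
[0.523 0.036 0.1  ] turn [0. 0. 0.] shift [ 0.  3. -0.]
```

View pics/w5.png

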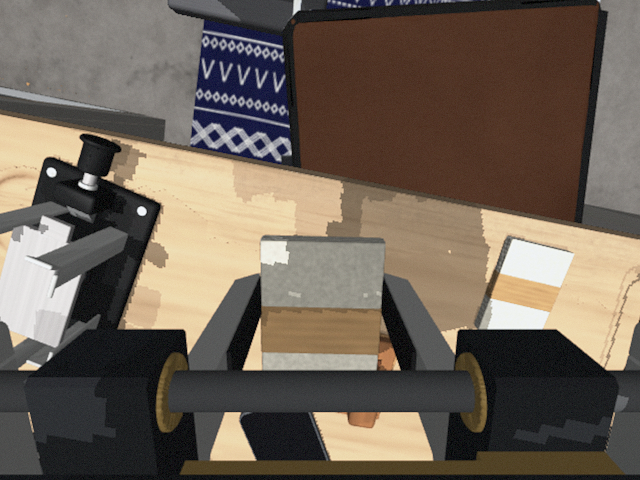

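Run:
```python
from h import *
i=camera_info("wrist");K=np.array(i["K"]);M=np.array(i["mount"])
def tl(px,y):
    d=M[:3,:3]@np.linalg.solve(K,[*px,1]); p=M[:3,3]; return p+d*(y-p[1])/d[1]
for px in((262,238),(384,240),(320,239),(260,300),(382,300)): print(px,tl(px,-.008).round(4),tl(px,-.004).round(4))
```

```text
(262, 238) [-0.0273 -0.008   0.0298] [-0.0279 -0.004   0.0288]
(384, 240) [ 0.029  -0.008   0.0289] [ 0.0297 -0.004   0.0279]
(320, 239) [-0.0005 -0.008   0.0294] [-0.0005 -0.004   0.0283]
(260, 300) [-0.0294 -0.008  -0.001 ] [-0.0301 -0.004  -0.0028]
(382, 300) [ 0.0293 -0.008  -0.001 ] [ 0.03   -0.004  -0.0027]
```

Run:
```python
from h import *
q=D(-.0174,0.0005,.17); plan([(q,JY),([*q[:2],.13],JY),([*q[:2],.100],JY)])
```

```text
[0.521 0.037 0.17 ] turn [0.11 4.85 0.05] shift [-21.18  -0.51  -1.88]
[0.521 0.037 0.13 ] turn [0. 0. 0.] shift [ 0.  4. -0.]
[0.521 0.037 0.1  ] turn [0. 0. 0.] shift [ 0.  3. -0.]
```

>>> send_rows --series "0 4.85 0 -5 -0.5 -1 -0.2;0 4.85 0 -9 -0.5 -1.9 -0.2;0 4.85 0 -13 -0.5 -1.9 -0.2;0 4.85 0 -16.5 -0.5 -1.9 -0.2;0 4.85 0 -19 -0.5 -1.9 -0.2;0 4.85 0 -20.5 -0.5 -1.9 -0.2;0 4.85 0 -21.2 -0.5 -1.9 -0.2;0 4.85 0 -21.2 -0.5 -1.9 -0.2;0 4.85 0 -21.2 -0.5 -1.9 -0.2;0 4.85 0 -21.2 -0.5 -1.9 -0.2"

```text
time_s: 12.07
ee_pos: [0.519, 0.0368, 0.16]
eef_rot: [-1.571, -0.0, 1.341]
force: [-0.0, 0.8, -0.6]
grip_width: 0.0571
```

Run:
```python
from h import *
o=get_obs(); print(o["ee_pos"],o["eef_rot"],o["grip_width"])
q=D(-.0174,0.0005,.12); plan([(q,JY),([*q[:2],.100],JY)])
```

```text
[0.51896316 0.03681558 0.16001852] [-1.57058821e+00 -1.11829872e-04  1.34110544e+00] 0.05713694953502883
[0.521 0.037 0.12 ] turn [-0.    0.01  0.  ] shift [ 0.06  4.   -0.21]
[0.521 0.037 0.1  ] turn [0. 0. 0.] shift [ 0.  2. -0.]
```

>>> send_rows --series "0 0 0 0.05 1 -0.2 -0.2;0 0 0 0.05 2 -0.2 -0.2;0 0 0 0.05 3 -0.2 -0.2;0 0 0 0.05 4 -0.2 -0.2;0 0 0 0.05 4.5 -0.2 -0.2;0 0 0 0.05 5 -0.2 -0.2;0 0 0 0.05 5.4 -0.2 -0.2;0 0 0 0.05 5.7 -0.2 -0.2;0 0 0 0.05 6 -0.2 -0.2;0 0 0 0.05 6 -0.2 -0.2"

```text
time_s: 12.9
ee_pos: [0.5211, 0.0358, 0.0997]
eef_rot: [-1.57, 0.0, 1.34]
force: [0.9, 0.4, -1.9]
grip_width: 0.0577
```

Run:
```python
from h import *
im,c=snap("w6"); o=get_obs(); print(o["ee_pos"],o["force"],o["grip_width"])
```

```text
[0.52121248 0.0357588  0.1000588 ] [-0.05943002 -0.23716105  0.45171195] 0.05731689485236335
```

View pics/w6.png

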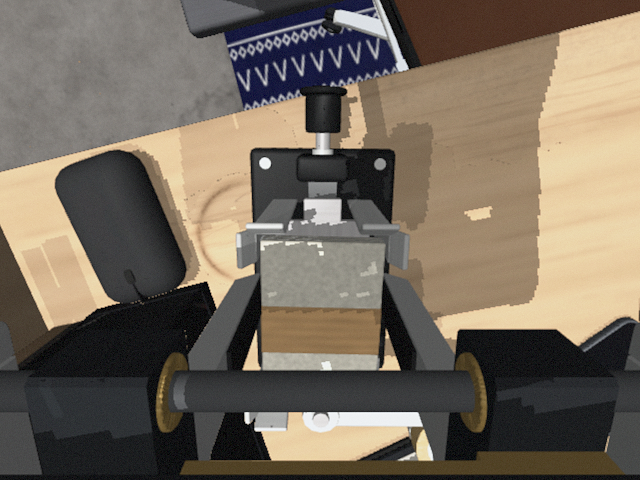

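>>> send_rows --series "0 0 0 0 0 0 0.6;0 0 0 0 0 0 0.6;0 0 0 0 0 0 0.6;0 0 0 0 0 0 0.6;0 0 0 0 -1 0 0.6;0 0 0 0 -4 0 0.6;0 0 0 0 -8 0 0.6;0 0 0 0 -12 0 0.6;0 0 0 0 -12 0 0.6;0 0 0 0 -12 0 0.6"

```text
time_s: 13.78
ee_pos: [0.522, 0.0358, 0.2227]
eef_rot: [-1.575, -0.001, 1.34]
force: [0.5, -0.3, -0.6]
grip_width: 0.0748
```

Run:
```python
from h import *
im,c=snap("w7"); o=get_obs(); print(o["ee_pos"],o["grip_width"])
cr=cv2.resize(im[80:400,200:460],None,fx=1.8,fy=1.8,interpolation=2)
for p in [(-45,-29,70),(45,-29,70),(45,29,70),(-45,29,70)]:
    q=(proj(c,D(*[v/1000 for v in p]))-[200,80])*1.8; cv2.circle(cr,tuple(int(v) for v in q),2,(0,0,255),-1)
cv2.imwrite("pics/c7.png",cr)
q=.4823-.015*np.cos(.01); plan([((q,.4325,.16),np.pi/2+.01)])
```

```text
[0.52122168 0.03579917 0.22071581] 0.07532083923880126
[0.467 0.432 0.16 ] turn [ 0.01 -2.76  0.  ] shift [37.38  6.06 14.33]
```

View pics/c7.png

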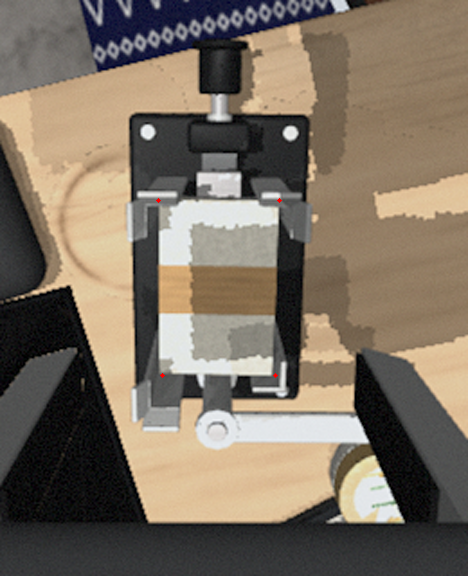

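>>> send_rows --series "0 -2.76 0 4 0 1.5 1;0 -2.76 0 8 0 3 1;0 -2.76 0 37.4 5 14.3 1;0 -2.76 0 37.4 5 14.3 1;0 -2.76 0 37.4 5 14.3 1;0 -2.76 0 37.4 5 14.3 1;0 -2.76 0 37.4 5 14.3 1;0 -2.76 0 37.4 5 14.3 1;0 -2.76 0 37.4 5 14.3 1;0 -2.76 0 37.4 5 14.3 1"

```text
time_s: 14.67
ee_pos: [0.4657, 0.4351, 0.1675]
eef_rot: [-1.568, 0.002, 1.582]
force: [-0.5, -0.9, 0.2]
grip_width: 0.0938
```

>>> send_rows --series "0 0 0 0 0 0 1;0 0 0 0 0 0 1;0 0 0 0 0 0 1;0 0 0 0 0 0 1;0 0 0 0 0 0 1;0 0 0 0 0 0 1;0 0 0 0 0 0 1;0 0 0 0 0 0 1;0 0 0 0 0 0 1;0 0 0 0 0 0 1"

```text
time_s: 15.5
ee_pos: [0.4676, 0.4325, 0.1702]
eef_rot: [-1.571, -0.0, 1.581]
force: [-0.6, -0.5, -0.0]
grip_width: 0.094
```

Run:
```python
from h import *
im,c=snap("w8"); o=get_obs(); print(o["ee_pos"],o["eef_rot"])
hsv=cv2.cvtColor(cv2.GaussianBlur(im,(5,5),0),cv2.COLOR_BGR2HSV)
m=cv2.inRange(hsv,(0,0,80),(180,50,255)); 
g=proj(c,(.4825,.4325,.012)); r=np.zeros_like(m); cv2.circle(r,tuple(int(v) for v in g),110,255,-1); m&=r; m=cv2.morphologyEx(m,2,np.ones((5,5)))
cs,_=cv2.findContours(m,0,2); cs=[k for k in cs if cv2.contourArea(k)>300]; print(g,[(cv2.contourArea(k),cv2.boundingRect(k)) for k in cs])
h=cv2.convexHull(np.vstack(cs)); cv2.drawContours(im,[h],-1,(0,0,255),1); cv2.imwrite("pics/w8c.png",im)
print(cv2.minAreaRect(np.array([ray(c,q[0],.012)[:2] for q in h],np.float32)*1000))
```

```text
[0.46758875 0.43255433 0.17017241] [-1.57089327e+00 -9.97053548e-05  1.58082199e+00]
[320.94782803 239.4252837 ] [(1949.5, (287, 253, 64, 35)), (2335.0, (289, 189, 67, 40))]
((482.9627990722656, 431.9710388183594), (58.22108459472656, 91.30873107910156), 87.56187438964844)
```

View pics/w8c.png

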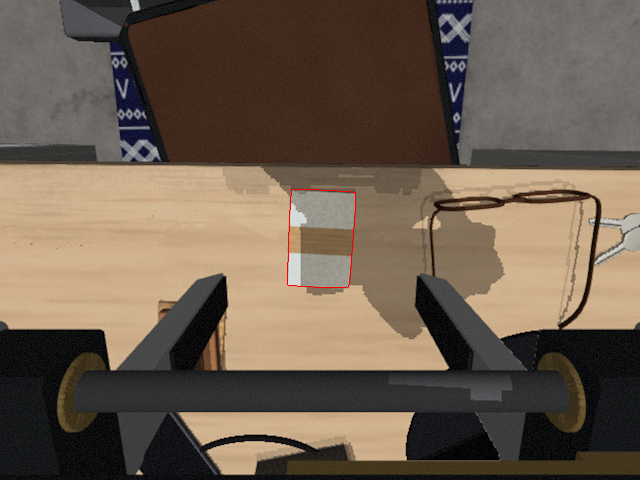

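>>> send_rows --series "0 0.6 0 0 4 0 1;0 0.6 0 0 8 0 1;0 0.6 0 0 11 0 1;0 0.6 0 0 13 0 1;0 0.6 0 0 14.5 0 1;0 0.6 0 0 15.5 0 1;0 0.6 0 0 16.2 0 1;0 0.6 0 0 16.6 0 1;0 0.6 0 0 16.6 0 1;0 0.6 0 0 16.6 0 1"

```text
time_s: 16.38
ee_pos: [0.4679, 0.4329, 0.0049]
eef_rot: [-1.572, -0.001, 1.529]
force: [0.6, 0.1, 0.3]
grip_width: 0.0935
```

>>> send_rows --series "0 0 0 0 0 0 -0.2;0 0 0 0 0 0 -0.2;0 0 0 0 0 0 -0.2;0 0 0 0 0 0 -0.2;0 0 0 0 0 0 -0.2;0 0 0 0 0 0 -0.2;0 0 0 0 -3 0 -0.2;0 0 0 0 -7 0 -0.2;0 0 0 0 -11 0 -0.2;0 0 0 0 -16 0 -0.2"

```text
time_s: 17.22
ee_pos: [0.4671, 0.4322, 0.1572]
eef_rot: [-1.57, 0.001, 1.528]
force: [0.1, 0.2, -0.4]
grip_width: 0.0576
```

>>> send_rows --series "0 0 0 0 0 0 -0.2;0 0 0 0 0 0 -0.2;0 0 0 0 0 0 -0.2;0 0 0 0 0 0 -0.2;0 0 0 0 0 0 -0.2;0 0 0 0 0 0 -0.2;0 0 0 0 0 0 -0.2;0 0 0 0 0 0 -0.2;0 0 0 0 0 0 -0.2;0 0 0 0 0 0 -0.2"

```text
time_s: 18.05
ee_pos: [0.4675, 0.4326, 0.1557]
eef_rot: [-1.571, 0.0, 1.528]
force: [0.6, -0.1, -0.3]
grip_width: 0.0577
```

```bash
cat >> h.py <<'E'
def tl(px,y):
    i=camera_info("wrist");K=np.array(i["K"]);M=np.array(i["mount"])
    d=M[:3,:3]@np.linalg.solve(K,[*px,1]); p=M[:3,3]; return p+d*(y-p[1])/d[1]
E
python3 - <<'E'
from h import *
im,c=snap("w9"); o=get_obs(); print(o["ee_pos"],o["eef_rot"],o["grip_width"])
a=cv2.imread("pics/w5.png")
for n,i in(("w5",a),("w9",im)): # column gradient at several columns to find front edge
    g=cv2.GaussianBlur(i,(5,5),0).astype(int).sum(2)
    for u in(275,300,345,370): 
        col=np.diff(g[215:265,u]); k=np.argsort(-abs(col))[:3]; print(n,u,[(215+j,col[j]) for j in k])
q=D(-.0174,.0005,.16); plan([(q,JY),([*q[:2],.100],JY)])
E
```

```text
[0.46754694 0.43256915 0.15576417] [-1.57076282e+00  3.15630195e-05  1.52847230e+00] 0.057957731676106086
w5 275 [(np.int64(240), np.int64(116)), (np.int64(241), np.int64(93)), (np.int64(234), np.int64(-87))]
w5 300 [(np.int64(235), np.int64(-88)), (np.int64(234), np.int64(-81)), (np.int64(241), np.int64(52))]
w5 345 [(np.int64(242), np.int64(46)), (np.int64(241), np.int64(42)), (np.int64(243), np.int64(34))]
w5 370 [(np.int64(242), np.int64(50)), (np.int64(237), np.int64(-48)), (np.int64(236), np.int64(-48))]
w9 275 [(np.int64(234), np.int64(-116)), (np.int64(235), np.int64(-98)), (np.int64(233), np.int64(-68))]
w9 300 [(np.int64(234), np.int64(-77)), (np.int64(235), np.int64(-63)), (np.int64(233), np.int64(-49))]
w9 345 [(np.int64(240), np.int64(44)), (np.int64(241), np.int64(35)), (np.int64(239), np.int64(34))]
w9 370 [(np.int64(240), np.int64(43)), (np.int64(234), np.int64(-41)), (np.int64(235), np.int64(-34))]
[0.521 0.037 0.16 ] turn [-0.    2.16 -0.  ] shift [-39.3   -0.42  -7.03]
[0.521 0.037 0.1  ] turn [0. 0. 0.] shift [ 0.  6. -0.]
```

>>> send_rows --series "0 2.16 0 -4 -0.4 -7 -0.2;0 2.16 0 -8 -0.4 -7 -0.2;0 2.16 0 -12 -0.4 -7 -0.2;0 2.16 0 -16 -0.4 -7 -0.2;0 2.16 0 -20 -0.4 -7 -0.2;0 2.16 0 -24 -0.4 -7 -0.2;0 2.16 0 -28 -0.4 -7 -0.2;0 2.16 0 -32 -0.4 -7 -0.2;0 2.16 0 -35 -0.4 -7 -0.2;0 2.16 0 -37 -0.4 -7 -0.2"

```text
time_s: 18.93
ee_pos: [0.5214, 0.0565, 0.1601]
eef_rot: [-1.571, 0.0, 1.338]
force: [0.3, 0.1, -0.9]
grip_width: 0.0576
```

>>> send_rows --series "0 0 0 -1 0 0 -0.2;0 0 0 -1.8 0 0 -0.2;0 0 0 -2.3 0 0 -0.2;0 0 0 -2.3 0 0 -0.2;0 0 0 -2.3 0 0 -0.2;0 0 0 -2.3 0 0 -0.2;0 0 0 -2.3 0 0 -0.2;0 0 0 -2.3 0 0 -0.2;0 0 0 -2.3 0 0 -0.2;0 0 0 -2.3 0 0 -0.2"

```text
time_s: 19.77
ee_pos: [0.5166, 0.0378, 0.1598]
eef_rot: [-1.571, -0.0, 1.34]
force: [-0.4, 0.1, -0.2]
grip_width: 0.0573
```

Run:
```python
from h import *
o=get_obs(); print(o["ee_pos"],o["eef_rot"],o["grip_width"])
q=D(-.017,0.000,.104); plan([(q,JY)])
```

```text
[0.51659537 0.03778393 0.15976168] [-1.57075584e+00 -2.77995698e-05  1.34030108e+00] 0.05733678114633685
[0.521 0.036 0.104] turn [-0. -0.  0.] shift [-0.03  5.58 -0.5 ]
```

>>> send_rows --series "0 0 0 0 1 -0.5 -0.2;0 0 0 0 2 -0.5 -0.2;0 0 0 0 3 -0.5 -0.2;0 0 0 0 4 -0.5 -0.2;0 0 0 0 4.5 -0.5 -0.2;0 0 0 0 5 -0.5 -0.2;0 0 0 0 5.4 -0.5 -0.2;0 0 0 0 5.8 -0.5 -0.2;0 0 0 0 5.9 -0.5 -0.2;0 0 0 0 5.9 -0.5 -0.2"

```text
time_s: 20.6
ee_pos: [0.5214, 0.0364, 0.1007]
eef_rot: [-1.571, 0.0, 1.34]
force: [0.1, 0.2, -0.6]
grip_width: 0.0574
```

Run:
```python
from h import *
im,c=snap("w10"); o=get_obs(); print(o["ee_pos"],D(-.017,0,.1),o["force"],o["grip_width"])
```

```text
[0.52153384 0.03642943 0.1009367 ] [0.52144916 0.03638196 0.1       ] [-0.55259345  0.39502919 -0.63149663] 0.05755547013195023
```

Within 0.1 mm of target, no contact force. Release.

>>> send_rows --series "0 0 0 0 0 0 0.6;0 0 0 0 0 0 0.6;0 0 0 0 0 0 0.6;0 0 0 0 0 0 0.6;0 0 0 0 -1 0 0.6;0 0 0 0 -4 0 0.6;0 0 0 0 -8 0 0.6;0 0 0 0 -12 0 0.6;0 0 0 0 -12 0 0.6;0 0 0 0 -12 0 0.6"

```text
time_s: 21.48
ee_pos: [0.5222, 0.0364, 0.2234]
eef_rot: [-1.575, -0.001, 1.34]
force: [-0.3, -1.8, -1.0]
grip_width: 0.0753
```

Run:
```python
from h import *
im,c=snap("w11"); sc,_=snap("s11","scene"); o=get_obs(); print(o["ee_pos"],o["grip_width"])
cr=cv2.resize(im[80:400,200:460],None,fx=1.8,fy=1.8,interpolation=2)
for p in [(-45,-29,82),(45,-29,82),(45,29,82),(-45,29,82)]:
    q=(proj(c,D(*[v/1000 for v in p]))-[200,80])*1.8; cv2.circle(cr,tuple(int(v) for v in q),2,(0,0,255),-1)
b=cv2.resize(sc[230:350,200:340],(320,274),interpolation=2)
b=cv2.copyMakeBorder(b,0,576-274,0,0,0); cv2.imwrite("pics/c11.png",np.hstack([cr,b]))
```

```text
[0.52106056 0.03641937 0.22023076] 0.07500732868899151
```

View pics/c11.png

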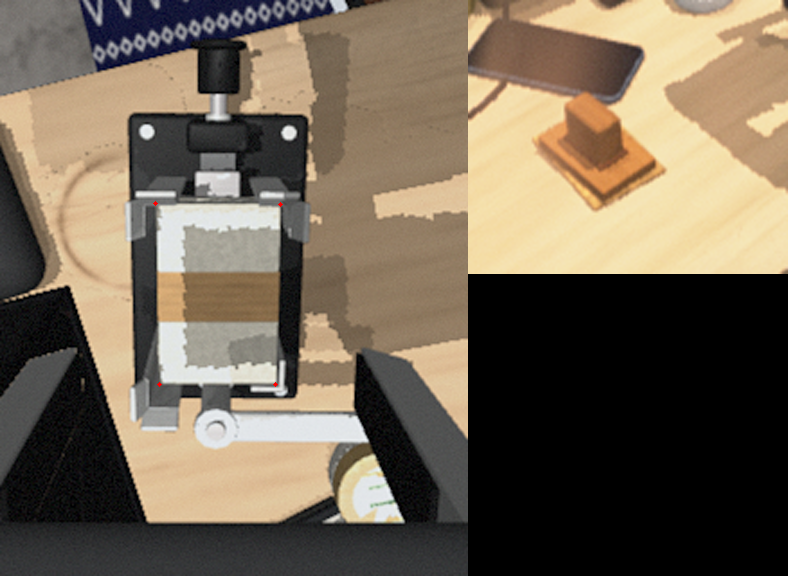

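Run:
```python
from h import *
plan([((.585,.285,.22),-.33)])
```

```text
[0.585 0.285 0.22 ] turn [-1.000e-02  1.914e+01 -1.000e-02] shift [ 2.566e+01  2.000e-02 -5.400e-01]
```

>>> send_rows --series "0 12 0 25.7 0 -0.5 1;0 12 0 25.7 0 -0.5 1;0 12 0 25.7 0 -0.5 1;0 12 0 25.7 0 -0.5 1;0 12 0 25.7 0 -0.5 1;0 12 0 25.7 0 -0.5 1;0 12 0 25.7 0 -0.5 1;0 12 0 25.7 0 -0.5 1;0 12 0 25.7 0 -0.5 1;0 12 0 25.7 0 -0.5 1"

```text
time_s: 22.42
ee_pos: [0.5846, 0.2857, 0.2187]
eef_rot: [-1.571, 0.003, 0.29]
force: [0.1, -0.4, -0.3]
grip_width: 0.094
```

>>> send_rows --series "0 7.1 0 0 0 0 0.7;0 7.1 0 0 0 0 0.7;0 7.1 0 0 0 0 0.7;0 7.1 0 0 0 0 0.7;0 7.1 0 0 0 0 0.7;0 7.1 0 0 0 0 0.7;0 7.1 0 0 0 0 0.7;0 7.1 0 0 0 0 0.7;0 7.1 0 0 0 0 0.7;0 7.1 0 0 0 0 0.7"

```text
time_s: 23.25
ee_pos: [0.5851, 0.2854, 0.2206]
eef_rot: [-1.571, 0.0, -0.324]
force: [-0.5, -0.1, -0.1]
grip_width: 0.0798
```

Run:
```python
from h import *
im,c=snap("w12"); o=get_obs(); print(o["time_s"],o["ee_pos"],o["eef_rot"],o["grip_width"])
```

```text
23.3 [0.58509869 0.2854183  0.22072579] [-1.57087936e+00  4.08784917e-05 -3.24977177e-01] 0.07977778301030398
```

View pics/w12.png

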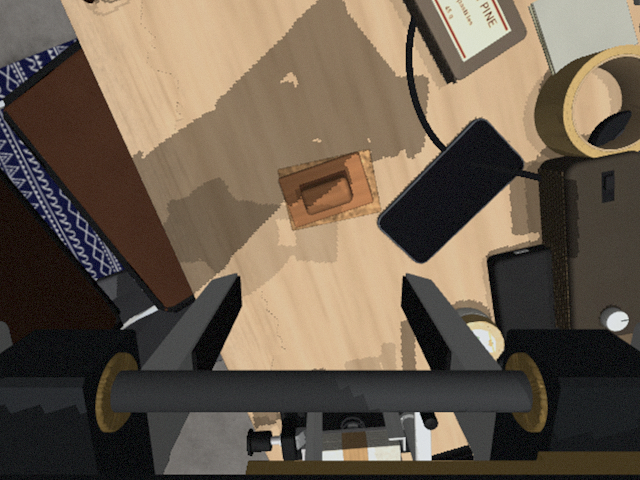

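Run:
```python
from h import *
im=cv2.imread("pics/w12.png"); cv2.imwrite("pics/c12.png",cv2.resize(im[140:240,265:390],None,fx=5,fy=5,interpolation=2))
```

```text
(no output)
```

View pics/c12.png

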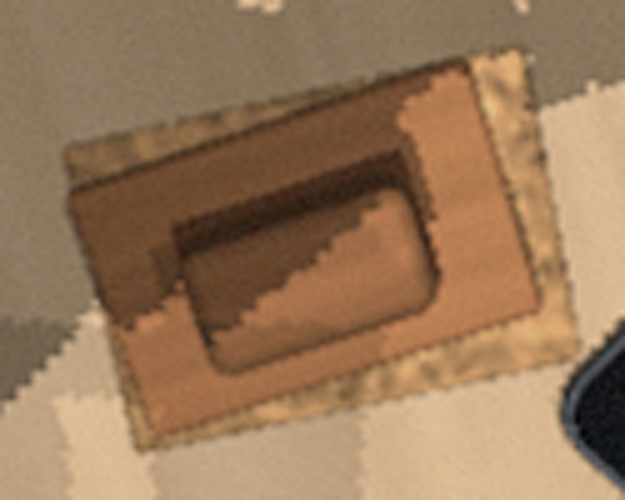

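Run:
```python
from h import *
c=cam("wrist")
for n,q,z in(("foot",[(70,195),(468,62),(540,305),(152,432)],.016),("grip",[(185,262),(407,190),(438,302),(215,372)],.056),("rest",[(65,148),(522,48),(578,352),(140,450)],.004)):
    P=np.array([ray(c,(u/5+265,v/5+140),z)[:2] for u,v in q]); a=P[1]+P[2]-P[0]-P[3]
    print(n,P.mean(0).round(4),[np.round(v,2) for v in cv2.minAreaRect(np.float32(P*1000))[1:]],np.degrees(np.arctan2(a[1],a[0])))
    if n=="grip": g=P.mean(0);y=np.arctan2(a[1],a[0])
print(y)
plan([((*g,.12),y),((*g,.02),y)])
```

```text
foot [0.5965 0.305 ] [array([50.6 , 82.78]), np.float64(89.67)] -0.20383967777220632
grip [0.5967 0.3047] [array([20.89, 42.72]), np.float64(89.13)] -0.7365168739732576
rest [0.5998 0.3019] [array([64.63, 94.31]), np.float64(84.03)] -6.027630266453533
-0.012854644447329476
[0.597 0.305 0.12 ] turn [ 0.   -3.58 -0.  ] shift [ 0.49 10.07  2.2 ]
[0.597 0.305 0.02 ] turn [0. 0. 0.] shift [ 0. 10. -0.]
```

>>> send_rows --series "0 -3.63 0 0.5 3 2.2 0.5;0 -3.63 0 0.5 6 2.2 0.5;0 -3.63 0 0.5 8 2.2 0.5;0 -3.63 0 0.5 10 2.2 0.5;0 -3.63 0 0.5 13 2.2 0.5;0 -3.63 0 0.5 16 2.2 0.5;0 -3.63 0 0.5 18 2.2 0.5;0 -3.63 0 0.5 19.5 2.2 0.5;0 -3.63 0 0.5 20 2.2 0.5;0 -3.63 0 0.5 20 2.2 0.5"

```text
time_s: 24.13
ee_pos: [0.5964, 0.3045, 0.0196]
eef_rot: [-1.572, 0.002, -0.009]
force: [-1.2, 0.5, -0.2]
grip_width: 0.0703
```

>>> send_rows --series "0 0 0 0 0 0 -0.5;0 0 0 0 0 0 -0.5;0 0 0 0 0 0 -0.5;0 0 0 0 0 0 -0.5;0 0 0 0 0 0 -0.5;0 0 0 0 0 0 -0.5;0 0 0 0 0 0 -0.5;0 0 0 0 0 0 -0.5;0 0 0 0 0 0 -0.5;0 0 0 0 0 0 -0.5" --newtons 40

```text
time_s: 24.97
ee_pos: [0.5972, 0.3048, 0.0216]
eef_rot: [-1.57, -0.001, -0.01]
force: [-1.1, -0.5, 6.3]
grip_width: 0.044
```

>>> send_rows --series "0 0 0 0 -2 0 -0.5;0 0 0 0 -4 0 -0.5;0 0 0 0 -7 0 -0.5;0 0 0 0 -10 0 -0.5;0 0 0 0 -13 0 -0.5;0 0 0 0 -14 0 -0.5;0 0 0 0 -14 0 -0.5;0 0 0 0 -14 0 -0.5;0 0 0 0 -14 0 -0.5;0 0 0 0 -14 0 -0.5"

```text
time_s: 25.8
ee_pos: [0.5963, 0.3044, 0.1584]
eef_rot: [-1.572, 0.003, -0.01]
force: [0.1, -0.7, -1.6]
grip_width: 0.0435
```

Run:
```python
from h import *
im,c=snap("w13"); o=get_obs(); print(o["ee_pos"],o["eef_rot"],o["grip_width"],o["force"])
plan([(D(0,.0,.16),DY),(D(0,.0,.115),DY),(D(0,0,.06),DY)])
```

```text
[0.59640598 0.30442608 0.15879135] [-1.57203388  0.00257089 -0.01003824] 0.04381088355930515 [-0.22112013  0.40051467 -1.80292877]
[0.538 0.032 0.16 ] turn [ 0.02  2.52 -0.03] shift [ -5.57  -0.07 -27.25]
[0.538 0.032 0.115] turn [0. 0. 0.] shift [ 0.   4.5 -0. ]
[0.538 0.032 0.06 ] turn [0. 0. 0.] shift [ 0.   5.5 -0. ]
```

>>> send_rows --series "0 1 0 -1 0 -3 -0.5;0 2 0 -2 0 -7 -0.5;0 2.52 0 -3 0 -11 -0.5;0 2.52 0 -4 0 -15 -0.5;0 2.52 0 -5 0 -19 -0.5;0 2.52 0 -5.6 0 -22 -0.5;0 2.52 0 -5.6 0 -25 -0.5;0 2.52 0 -5.6 0 -27.2 -0.5;0 2.52 0 -5.6 0 -27.2 -0.5;0 2.52 0 -5.6 0 -27.2 -0.5"

```text
time_s: 26.68
ee_pos: [0.538, 0.0325, 0.1602]
eef_rot: [-1.571, 0.001, -0.232]
force: [0.0, 0.7, -1.4]
grip_width: 0.0438
```

>>> send_rows --series "0 0 0 0 0 0 -0.5;0 0 0 0 0 0 -0.5;0 0 0 0 0 0 -0.5;0 0 0 0 0 0 -0.5;0 0 0 0 0 0 -0.5;0 0 0 0 0 0 -0.5;0 0 0 0 0 0 -0.5;0 0 0 0 0 0 -0.5;0 0 0 0 0 0 -0.5;0 0 0 0 0 0 -0.5"

```text
time_s: 27.52
ee_pos: [0.5382, 0.0332, 0.1608]
eef_rot: [-1.571, 0.0, -0.23]
force: [-0.9, 0.7, -1.0]
grip_width: 0.0438
```

Run:
```python
from h import *
im,c=snap("w14"); o=get_obs(); print(o["ee_pos"],o["eef_rot"],o["grip_width"],o["force"])
cv2.imwrite("pics/c14.png",im[120:380,150:490])
plan([(D(0,.0,.115),DY),(D(0,0,.06),DY)])
```

```text
[0.53819895 0.0332456  0.16078426] [-1.57078992e+00 -2.36053766e-05 -2.29996800e-01] 0.0435190482560244 [ 0.14845682 -0.32179887 -1.50018146]
[0.538 0.032 0.115] turn [-0.  0.  0.] shift [-0.    4.58 -0.08]
[0.538 0.032 0.06 ] turn [0. 0. 0.] shift [ 0.   5.5 -0. ]
```

View pics/c14.png

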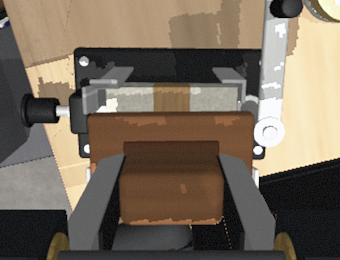

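>>> send_rows --series "0 0 0 0 1 -0.08 -0.5;0 0 0 0 2 -0.08 -0.5;0 0 0 0 3 -0.08 -0.5;0 0 0 0 3.8 -0.08 -0.5;0 0 0 0 4.4 -0.08 -0.5;0 0 0 0 5 -0.08 -0.5;0 0 0 0 5.4 -0.08 -0.5;0 0 0 0 5.8 -0.08 -0.5;0 0 0 0 6.1 -0.08 -0.5;0 0 0 0 6.1 -0.08 -0.5"

```text
time_s: 28.4
ee_pos: [0.5381, 0.0325, 0.0995]
eef_rot: [-1.571, -0.0, -0.23]
force: [-0.9, 0.4, 0.9]
grip_width: 0.0441
```

>>> send_rows --series "0 0 0 0 0.4 0 -0.5;0 0 0 0 0.8 0 -0.5;0 0 0 0 1.2 0 -0.5;0 0 0 0 1.6 0 -0.5;0 0 0 0 1.9 0 -0.5;0 0 0 0 2.2 0 -0.5;0 0 0 0 2.5 0 -0.5;0 0 0 0 2.7 0 -0.5;0 0 0 0 2.9 0 -0.5;0 0 0 0 3 0 -0.5"

```text
time_s: 29.23
ee_pos: [0.5384, 0.0325, 0.0704]
eef_rot: [-1.57, -0.001, -0.23]
force: [-1.2, -0.2, 6.8]
grip_width: 0.0438
```

>>> send_rows --series "0 0 0 0 0.2 0 -0.5;0 0 0 0 0.4 0 -0.5;0 0 0 0 0.6 0 -0.5;0 0 0 0 0.75 0 -0.5;0 0 0 0 0.85 0 -0.5;0 0 0 0 0.9 0 -0.5;0 0 0 0 0.9 0 -0.5;0 0 0 0 0.9 0 -0.5;0 0 0 0 0.9 0 -0.5;0 0 0 0 0.9 0 -0.5"

```text
time_s: 30.07
ee_pos: [0.5385, 0.0325, 0.0625]
eef_rot: [-1.57, -0.002, -0.23]
force: [-8.5, 0.7, 24.5]
grip_width: 0.0438
```

>>> send_rows --series "0 0 0 0 0 0 -0.5;0 0 0 0 0 0 -0.5;0 0 0 0 0 0 -0.5;0 0 0 0 0 0 -0.5;0 0 0 0 0 0 -0.5;0 0 0 0 -0.1 0 -0.5;0 0 0 0 -0.2 0 -0.5;0 0 0 0 -0.2 0 -0.5;0 0 0 0 -0.2 0 -0.5;0 0 0 0 -0.2 0 -0.5"

```text
time_s: 30.9
ee_pos: [0.5384, 0.0325, 0.0632]
eef_rot: [-1.57, -0.001, -0.23]
force: [-2.4, -0.6, 7.6]
grip_width: 0.0435
```

>>> send_rows --series "0 0 0 0 -0.1 0 -0.5;0 0 0 0 -0.3 0 -0.5;0 0 0 0 -0.3 0 -0.5;0 0 0 0 -0.3 0 -0.5;0 0 0 0 -0.3 0 -0.5;0 0 0 0 -0.3 0 -0.5;0 0 0 0 -0.3 0 -0.5;0 0 0 0 -0.3 0 -0.5;0 0 0 0 -0.3 0 -0.5;0 0 0 0 -0.3 0 -0.5"

```text
time_s: 31.73
ee_pos: [0.538, 0.0325, 0.0658]
eef_rot: [-1.571, 0.0, -0.23]
force: [-1.3, -0.4, -2.3]
grip_width: 0.0442
```

>>> send_rows --series "0 0 0 0 -1 0 -0.5;0 0 0 0 -3 0 -0.5;0 0 0 0 -6 0 -0.5;0 0 0 0 -9 0 -0.5;0 0 0 0 -10 0 -0.5;0 0 0 0 -10 0 -0.5;0 0 0 0 -10 0 -0.5;0 0 0 0 -10 0 -0.5;0 0 0 0 -10 0 -0.5;0 0 0 0 -10 0 -0.5"

```text
time_s: 32.57
ee_pos: [0.5375, 0.0325, 0.1645]
eef_rot: [-1.571, 0.002, -0.23]
force: [0.2, 0.6, -1.2]
grip_width: 0.0437
```

Run:
```python
from h import *
o=get_obs(); print(o["ee_pos"],o["grip_width"],o["force"])
plan([((.6,.302,.165),-.105),((.6,.302,.0225),-.105)])
```

```text
[0.53753522 0.03250278 0.16447428] 0.04373340691174504 [ 0.18687934  0.60262669 -1.15534047]
[0.6   0.302 0.165] turn [ 0.   -1.43 -0.02] shift [-0.06 -0.07 27.66]
[0.6   0.302 0.022] turn [0. 0. 0.] shift [ 0.   14.25 -0.  ]
```

>>> send_rows --series "0 -1.4 0 0 0 3 -0.5;0 -1.4 0 0 0 7 -0.5;0 -1.4 0 0 0 11 -0.5;0 -1.4 0 0 0 15 -0.5;0 -1.4 0 0 0 19 -0.5;0 -1.4 0 0 0 22 -0.5;0 -1.4 0 0 0 25 -0.5;0 -1.4 0 0 0 27.6 -0.5;0 -1.4 0 0 0 27.6 -0.5;0 -1.4 0 0 0 27.6 -0.5"

```text
time_s: 33.4
ee_pos: [0.6004, 0.3022, 0.1642]
eef_rot: [-1.572, 0.002, -0.106]
force: [-0.8, 0.0, -1.7]
grip_width: 0.0435
```

>>> send_rows --series "0 0 0 0 3 0 -0.5;0 0 0 0 6 0 -0.5;0 0 0 0 9 0 -0.5;0 0 0 0 11 0 -0.5;0 0 0 0 12 0 -0.5;0 0 0 0 12.6 0 -0.5;0 0 0 0 12.9 0 -0.5;0 0 0 0 13 0 -0.5;0 0 0 0 13 0 -0.5;0 0 0 0 13 0 -0.5"

```text
time_s: 34.23
ee_pos: [0.6014, 0.3014, 0.037]
eef_rot: [-1.57, -0.001, -0.108]
force: [0.3, 0.6, -1.4]
grip_width: 0.044
```

>>> send_rows --series "0 0 0 0 0.4 0 -0.5;0 0 0 0 0.8 0 -0.5;0 0 0 0 1.1 0 -0.5;0 0 0 0 1.4 0 -0.5;0 0 0 0 1.5 0 -0.5;0 0 0 0 1.55 0 -0.5;0 0 0 0 1.55 0 -0.5;0 0 0 0 1.55 0 -0.5;0 0 0 0 1.55 0 -0.5;0 0 0 0 1.55 0 -0.5"

```text
time_s: 35.07
ee_pos: [0.6009, 0.3013, 0.0215]
eef_rot: [-1.571, -0.0, -0.108]
force: [-7.3, -2.9, 12.4]
grip_width: 0.0439
```

>>> send_rows --series "0 0 0 0 0 0 0.5;0 0 0 0 0 0 0.5;0 0 0 0 0 0 0.5;0 0 0 0 0 0 0.5;0 0 0 0 0 0 0.5;0 0 0 0 -2 0 0.5;0 0 0 0 -5 0 0.5;0 0 0 0 -9 0 0.5;0 0 0 0 -13 0 0.5;0 0 0 0 -17 0 0.5"

```text
time_s: 35.9
ee_pos: [0.6006, 0.3011, 0.1921]
eef_rot: [-1.571, 0.0, -0.108]
force: [-0.2, -0.3, -0.9]
grip_width: 0.0706
```

>>> send_rows --series "0 0 0 0 0 -2 -0.1;0 0 0 0 0 -2 -0.1;0 0 0 0 0 -2 -0.1;0 0 0 0 0 -2 -0.1;0 0 0 0 0 -2 -0.1;0 0 0 0 0 -2 -0.1;0 0 0 0 0 -2 -0.1;0 0 0 0 0 -2 -0.1;0 0 0 0 0 -2 -0.1;0 0 0 0 0 -2 -0.1"

```text
time_s: 36.73
ee_pos: [0.5987, 0.2814, 0.1902]
eef_rot: [-1.571, 0.0, -0.108]
force: [0.3, 0.0, 0.1]
grip_width: 0.0423
```

Run:
```python
from h import *
im,c=snap("w15"); o=get_obs(); print(o["time_s"],o["ee_pos"],o["eef_rot"],o["grip_width"])
cr=cv2.resize(im[120:260,240:420],(450,350),interpolation=2)
sc,_=snap("s15","scene"); b=cv2.resize(sc[170:290,320:460],(408,350),interpolation=2)
cv2.imwrite("pics/c15.png",np.hstack([cr,b])[:,:800])
```

```text
36.7833 [0.59873707 0.2814079  0.19023857] [-1.57079775e+00  4.17613967e-05 -1.07692584e-01] 0.042407302969223584
```

View pics/c15.png

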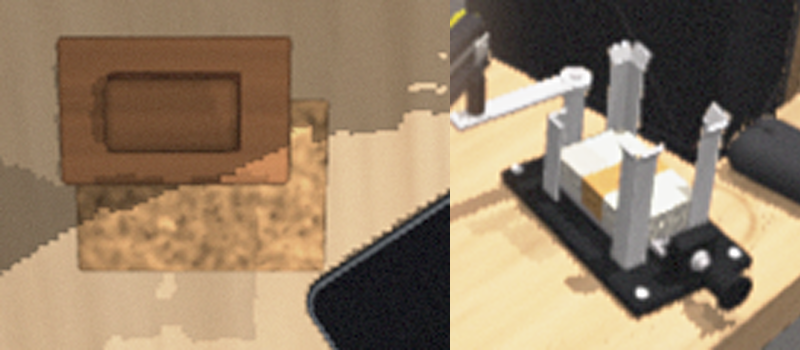

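Run:
```python
from h import *
c=cam("wrist")
for n,q,z in(("foot",[(58,38),(290,38),(291,182),(62,184)],.016),("grip",[(107,73),(240,73),(240,152),(107,152)],.056),("rest",[(78,98),(328,98),(325,270),(80,270)],.004)):
    P=np.array([ray(c,(u/2.5+240,v/2.5+120),z)[:2] for u,v in q]); a=P[1]+P[2]-P[0]-P[3]
    print(n,P.mean(0).round(4),np.round(np.ptp(P,0),3),np.degrees(np.arctan2(a[1],a[0])))
    if n=="grip": g=P.mean(0)
y=np.radians(-6.2); plan([((*g,.12),y),((*g,.021),y)])
```

```text
foot [0.5935 0.3317] [0.088 0.06 ] -5.838688380594649
grip [0.5943 0.3341] [0.045 0.029] -6.092696389340854
rest [0.6003 0.3022] [0.101 0.075] -6.09042758302562
[0.594 0.334 0.12 ] turn [-0.    0.01  0.  ] shift [-1.01  7.03  5.19]
[0.594 0.334 0.021] turn [0. 0. 0.] shift [ 0.   9.9 -0. ]
```

>>> send_rows --series "0 0 0 -1 2 5.2 0.5;0 0 0 -1 4 5.2 0.5;0 0 0 -1 7 5.2 0.5;0 0 0 -1 10 5.2 0.5;0 0 0 -1 13 5.2 0.5;0 0 0 -1 15 5.2 0.5;0 0 0 -1 16.2 5.2 0.5;0 0 0 -1 16.8 5.2 0.5;0 0 0 -1 16.8 5.2 0.5;0 0 0 -1 16.8 5.2 0.5"

```text
time_s: 37.67
ee_pos: [0.595, 0.3344, 0.0236]
eef_rot: [-1.57, -0.001, -0.108]
force: [1.1, -0.7, 0.5]
grip_width: 0.0706
```

>>> send_rows --series "0 0 0 0 0 0 -0.5;0 0 0 0 0 0 -0.5;0 0 0 0 0 0 -0.5;0 0 0 0 0 0 -0.5;0 0 0 0 0 0 -0.5;0 0 0 0 0 0 -0.5;0 0 0 0 0 0 -0.5;0 0 0 0 0 0 -0.5;0 0 0 0 0 0 -0.5;0 0 0 0 0 0 -0.5"

```text
time_s: 38.5
ee_pos: [0.5946, 0.3342, 0.0228]
eef_rot: [-1.57, -0.0, -0.108]
force: [-1.5, 0.1, 4.7]
grip_width: 0.0438
```

>>> send_rows --series "0 0 0 0 -1 0 -0.5;0 0 0 0 -2 0 -0.5;0 0 0 0.4 -2 -1 -0.5;0 0 0 0.9 -2 -2 -0.5;0 0 0 0.9 -2 -3 -0.5;0 0 0 0.9 -2 -3 -0.5;0 0 0 0.9 -1.4 -3 -0.5;0 0 0 0.9 -0.8 -3 -0.5;0 0 0 0.9 -0.5 -3 -0.5;0 0 0 0.9 -0.5 -3 -0.5"

```text
time_s: 39.33
ee_pos: [0.5994, 0.3034, 0.0257]
eef_rot: [-1.572, 0.002, -0.107]
force: [0.0, -0.5, -1.8]
grip_width: 0.0435
```

>>> send_rows --series "0 0 0 0 0.15 0 -0.5;0 0 0 0 0.3 0 -0.5;0 0 0 0 0.4 0 -0.5;0 0 0 0 0.45 0 -0.5;0 0 0 0 0.45 0 -0.5;0 0 0 0 0.45 0 -0.5;0 0 0 0 0.45 0 -0.5;0 0 0 0 0.45 0 -0.5;0 0 0 0 0.45 0 -0.5;0 0 0 0 0.45 0 -0.5"

```text
time_s: 40.17
ee_pos: [0.6002, 0.3033, 0.0228]
eef_rot: [-1.571, -0.0, -0.108]
force: [-0.1, -0.1, -1.9]
grip_width: 0.0435
```

>>> send_rows --series "0 0 0 0 0 0 0.5;0 0 0 0 0 0 0.5;0 0 0 0 0 0 0.5;0 0 0 0 0 0 0.5;0 0 0 0 0 0 0.5;0 0 0 0 -2 0 0.5;0 0 0 0 -5 0 0.5;0 0 0 0 -9 0 0.5;0 0 0 0 -13 0 0.5;0 0 0 0 -17 0 0.5"

```text
time_s: 41.0
ee_pos: [0.5998, 0.3032, 0.1948]
eef_rot: [-1.571, 0.0, -0.108]
force: [0.6, -0.2, -0.3]
grip_width: 0.0709
```

Run:
```python
from h import *
im,c=snap("w16"); o=get_obs(); print(o["time_s"],o["ee_pos"],o["force"])
# peg now
peg=D(.066,.082,.106); print(peg, D(.066,0,0))
y=JY; plan([((*peg[:2],.18),y),((*peg[:2],.094),y)])
R=Ro.from_euler('xyz',[-np.pi/2,0,y]); piv=D(.066,0,0)[:2]
f=lambda th:piv+.082*np.array([np.cos(y+th),np.sin(y+th)])
th=np.linspace(0,1.571,21)
for a in(0,10): print(";".join("0 0 0 %.1f 0 %.1f -1"%tuple(R.inv().apply([*(f(t)-f(th[a])),0])[[0,2]]*100) for t in th[a+1:a+11]))
```

```text
41.05 [0.60199834 0.30414156 0.20427478] [1.03644594 0.32970739 7.52256812]
[0.62098098 0.09726231 0.106     ] [0.60225621 0.01742884 0.        ]
[0.621 0.097 0.18 ] turn [  0.03 -16.59   0.14] shift [  4.09   2.35 -20.38]
[0.621 0.097 0.094] turn [0. 0. 0.] shift [ 0.   8.6 -0. ]
0 0 0 -0.0 0 0.6 -1;0 0 0 -0.1 0 1.3 -1;0 0 0 -0.2 0 1.9 -1;0 0 0 -0.4 0 2.5 -1;0 0 0 -0.6 0 3.1 -1;0 0 0 -0.9 0 3.7 -1;0 0 0 -1.2 0 4.3 -1;0 0 0 -1.6 0 4.8 -1;0 0 0 -2.0 0 5.3 -1;0 0 0 -2.4 0 5.8 -1
0 0 0 -0.5 0 0.4 -1;0 0 0 -1.0 0 0.8 -1;0 0 0 -1.5 0 1.2 -1;0 0 0 -2.1 0 1.5 -1;0 0 0 -2.7 0 1.8 -1;0 0 0 -3.3 0 2.0 -1;0 0 0 -3.9 0 2.2 -1;0 0 0 -4.5 0 2.3 -1;0 0 0 -5.2 0 2.4 -1;0 0 0 -5.8 0 2.4 -1
```

>>> send_rows --series "0 1.4 0 4.1 0 -20.5 -0.15;0 1.4 0 4.1 0 -20.5 -0.15;0 1.4 0 4.1 0 -20.5 -0.15;0 1.4 0 4.1 0 -20.5 -0.15;0 1.4 0 4.1 0 -20.5 -0.15;0 1.4 0 4.1 0 -20.5 -0.15;0 1.4 0 4.1 0 -20.5 -0.15;0 1.4 0 4.1 0 -20.5 -0.15;0 1.4 0 4.1 0 -20.5 -0.15;0 1.4 0 4.1 0 -20.5 -0.15"

```text
time_s: 41.88
ee_pos: [0.6187, 0.0965, 0.1927]
eef_rot: [-1.571, 0.0, -0.228]
force: [0.6, 0.7, -0.7]
grip_width: 0.0399
```

Run:
```python
from h import *
im,c=snap("w17"); o=get_obs(); print(o["ee_pos"],o["eef_rot"],o["force"])
peg=D(.066,.082,.094); plan([(peg,DY)])
q=proj(c,D(.066,.082,.117)); print("pegtop pred",q)
m=(cv2.GaussianBlur(im,(3,3),0).max(2)<50).astype(np.uint8)
u,v=int(q[0]),int(q[1]); w=m[v-40:v+40,u-40:u+40].copy(); n,l,st,ce=cv2.connectedComponentsWithStats(w)
for i in range(1,n):
    if st[i,4]>60: print(st[i]+[u-40,v-40,0,0,0],ce[i]+[u-40,v-40])
y0=DY; piv=D(.066,0,0)[:2]
f=lambda th:piv+.082*np.array([-np.sin(DY+th),np.cos(DY+th)])
th=np.linspace(0,1.585,21); yw=y0+np.linspace(0,1.1,21)
for a in(0,10):
    R=Ro.from_euler('xyz',[-np.pi/2,0,yw[a]])
    print(";".join("0 %.2f 0 %.1f 0 %.1f -1"%(-(yw[k]-yw[a])/np.radians(5),*(R.inv().apply([*(f(th[k])-f(th[a])),0])[[0,2]]*100)) for k in range(a+1,a+11)))
```

```text
[0.61870175 0.09639499 0.19268356] [-1.57074549e+00  1.12996456e-04 -2.28194208e-01] [ 0.64233575  1.33274784 -0.12839528]
[0.621 0.097 0.094] turn [-0.    0.03 -0.  ] shift [0.2  9.87 0.14]
pegtop pred [324.86720086 245.79990611]
[319 231  16  23 190] [326.85263158 238.93684211]
[284 248  31  25 524] [299.12022901 257.7519084 ]
[337 249   6  36 111] [339.69369369 266.44144144]
0 -0.63 0 -0.6 0 -0.0 -1;0 -1.26 0 -1.3 0 -0.1 -1;0 -1.89 0 -1.9 0 -0.2 -1;0 -2.52 0 -2.6 0 -0.4 -1;0 -3.15 0 -3.2 0 -0.6 -1;0 -3.78 0 -3.8 0 -0.9 -1;0 -4.41 0 -4.3 0 -1.2 -1;0 -5.04 0 -4.9 0 -1.6 -1;0 -5.67 0 -5.4 0 -2.0 -1;0 -6.30 0 -5.8 0 -2.4 -1
0 -0.63 0 -0.6 0 -0.2 -1;0 -1.26 0 -1.2 0 -0.4 -1;0 -1.89 0 -1.8 0 -0.7 -1;0 -2.52 0 -2.4 0 -1.0 -1;0 -3.15 0 -2.9 0 -1.4 -1;0 -3.78 0 -3.4 0 -1.8 -1;0 -4.41 0 -3.9 0 -2.2 -1;0 -5.04 0 -4.3 0 -2.7 -1;0 -5.67 0 -4.7 0 -3.2 -1;0 -6.30 0 -5.1 0 -3.8 -1
```

>>> send_rows --series "0 0 0 0.2 3 0.1 -0.15;0 0 0 0.2 5 0.1 -0.15;0 0 0 0.2 7 0.1 -0.15;0 0 0 0.2 9 0.1 -0.15;0 0 0 0.2 9.9 0.1 -0.15;0 0 0 0.2 9.9 0.1 -1;0 0 0 0.2 9.9 0.1 -1;0 0 0 0.2 9.9 0.1 -1;0 0 0 0.2 9.9 0.1 -1;0 0 0 0.2 9.9 0.1 -1" --newtons 12

```text
time_s: 42.77
ee_pos: [0.6215, 0.0957, 0.095]
eef_rot: [-1.57, -0.002, -0.23]
force: [0.0, 0.3, 2.9]
grip_width: 0.0122
```

>>> send_rows --series "0 -0.63 0 -0.6 0 0 -1;0 -1.26 0 -1.3 0 -0.1 -1;0 -1.89 0 -1.9 0 -0.2 -1;0 -2.52 0 -2.6 0 -0.4 -1;0 -3.15 0 -3.2 0 -0.6 -1;0 -3.78 0 -3.8 0 -0.9 -1;0 -4.41 0 -4.3 0 -1.2 -1;0 -5.04 0 -4.9 0 -1.6 -1;0 -5.67 0 -5.4 0 -2.0 -1;0 -6.3 0 -5.8 0 -2.4 -1"

```text
time_s: 43.6
ee_pos: [0.5593, 0.0858, 0.095]
eef_rot: [-1.571, -0.002, 0.323]
force: [0.2, 3.0, 3.3]
grip_width: 0.0126
```

>>> send_rows --series "0 -0.63 0 -0.6 0 -0.2 -1;0 -1.26 0 -1.2 0 -0.4 -1;0 -1.89 0 -1.8 0 -0.7 -1;0 -2.52 0 -2.4 0 -1.0 -1;0 -3.15 0 -2.9 0 -1.4 -1;0 -3.78 0 -3.4 0 -1.8 -1;0 -4.41 0 -3.9 0 -2.2 -1;0 -5.04 0 -4.3 0 -2.7 -1;0 -5.67 0 -4.7 0 -3.2 -1;0 -6.3 0 -5.1 0 -3.8 -1"

```text
time_s: 44.43
ee_pos: [0.5231, 0.0339, 0.095]
eef_rot: [-1.572, -0.002, 0.873]
force: [0.1, 31.3, 4.3]
grip_width: 0.0139
```

>>> send_rows --series "0 0 0 0 0 0 -1;0 0 0 0 0 0 -1;0 0 0 0 0 0 -1;0 0 0 0 0 0 -0.4;0 0 0 0 0 0 -0.4;0 0 0 0 0 0 -0.4;0 0 0 0 -1 0 -0.4;0 0 0 0 -4 0 -0.4;0 0 0 0 -8 0 -0.4;0 0 0 0 -12 0 -0.4"

```text
time_s: 45.27
ee_pos: [0.522, 0.0332, 0.2158]
eef_rot: [-1.57, 0.001, 0.869]
force: [-0.0, 0.2, -0.2]
grip_width: 0.0282
```

Run:
```python
from h import *
o=get_obs(); print(o["ee_pos"],o["eef_rot"],D(-.016,0,.09))
k=D(-.104,0,.0); plan([((*(D(-.12,0.01,0)[:2]),.20),JY)])
```

```text
[0.52198316 0.03320159 0.21576604] [-1.56996607e+00  8.24556813e-04  8.69406684e-01] [0.52242274 0.03615361 0.09      ]
[0.423 0.07  0.2  ] turn [-0.01 -5.4  -0.01] shift [-3.57  1.59  9.88]
```

Run:
```python
from h import *
k=D(-.1035,0,.13); plan([(k,JY),((*k[:2],.013),JY)])
```

```text
[0.437 0.056 0.13 ] turn [-0.01 -5.4  -0.01] shift [-3.71  8.59  7.95]
[0.437 0.056 0.013] turn [0. 0. 0.] shift [ 0.  11.7 -0. ]
```

>>> send_rows --series "0 -1.35 0 -1 1 2 -0.15;0 -2.7 0 -2 2 4 -0.15;0 -4 0 -3 3 6 -0.15;0 -5.4 0 -3.7 5 7.9 -0.15;0 -5.4 0 -3.7 7 7.9 -0.15;0 -5.4 0 -3.7 8.6 7.9 -0.15;0 -5.4 0 -3.7 8.6 7.9 -0.15;0 -5.4 0 -3.7 8.6 7.9 -0.15;0 -5.4 0 -3.7 8.6 7.9 -0.15;0 -5.4 0 -3.7 8.6 7.9 -0.15"

```text
time_s: 46.1
ee_pos: [0.439, 0.056, 0.129]
eef_rot: [-1.572, -0.0, 1.341]
force: [1.0, -0.9, 0.1]
grip_width: 0.0397
```

Run:
```python
from h import *
im,c=snap("w18"); o=get_obs(); print(o["ee_pos"],o["eef_rot"],o["grip_width"])
k=D(-.1035,0,.013); plan([(k,JY)])
cv2.imwrite("pics/c18.png",im[60:420,150:490])
```

```text
[0.4389211  0.05598903 0.12880731] [-1.57223210e+00 -4.21837847e-04  1.34059165e+00] 0.03972413314423858
[0.437 0.056 0.013] turn [0.02 0.   0.  ] shift [-0.03 11.58  0.18]
```

View pics/c18.png

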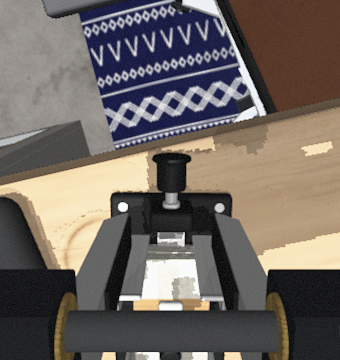

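>>> send_rows --series "0 0 0 0 3 0.2 -0.15;0 0 0 0 6 0.2 -0.15;0 0 0 0 8 0.2 -0.15;0 0 0 0 9.5 0.2 -0.15;0 0 0 0 10.6 0.2 -0.15;0 0 0 0 11.3 0.2 -0.15;0 0 0 0 11.6 0.2 -0.15;0 0 0 0 11.6 0.2 -0.15;0 0 0 0 11.6 0.2 -0.15;0 0 0 0 11.6 0.2 -0.15"

```text
time_s: 46.98
ee_pos: [0.4369, 0.0565, 0.0125]
eef_rot: [-1.572, -0.0, 1.341]
force: [-0.1, 0.2, -0.9]
grip_width: 0.0398
```

>>> send_rows --series "0 0 0 0 0 0 -1;0 0 0 0 0 0 -1;0 0 0 0 0 0 -1;0 0 0 0 0 0 -1;0 0 0 0 0 0 -1;0 0 0 0 0 0 -1;0 0 0 0 0 0 -1;0 0 0 0 0 0 -1;0 0 0 0 0 0 -1;0 0 0 0 0 0 -1" --newtons 30

```text
time_s: 47.82
ee_pos: [0.4366, 0.0566, 0.0119]
eef_rot: [-1.571, -0.0, 1.341]
force: [-0.7, 3.1, 4.5]
grip_width: 0.0213
```

Knob gripped (21.3 mm). Pull to the stop and hold.

>>> send_rows --series "0 0 0 0 0 0.2 -1;0 0 0 0 0 0.4 -1;0 0 0 0 0 0.6 -1;0 0 0 0 0 0.8 -1;0 0 0 0 0 1 -1;0 0 0 0 0 1.2 -1;0 0 0 0 0 1.4 -1;0 0 0 0 0 1.5 -1;0 0 0 0 0 1.6 -1;0 0 0 0 0 1.7 -1"

```text
time_s: 48.65
ee_pos: [0.4218, 0.0602, 0.0121]
eef_rot: [-1.576, -0.001, 1.341]
force: [18.2, -0.9, -11.2]
grip_width: 0.0212
```

>>> send_rows --series "0 0 0 0 0 0.1 -1;0 0 0 0 0 0.1 -1;0 0 0 0 0 0.1 -1;0 0 0 0 0 0.1 -1;0 0 0 0 0 0.1 -1;0 0 0 0 0 0.1 -1;0 0 0 0 0 0.1 -1;0 0 0 0 0 0.1 -1;0 0 0 0 0 0.1 -1;0 0 0 0 0 0.1 -1"

```text
time_s: 49.48
ee_pos: [0.4218, 0.0602, 0.0122]
eef_rot: [-1.578, -0.001, 1.341]
force: [20.4, -1.3, -13.8]
grip_width: 0.0215
```

>>> send_rows --series "0 0 0 0 0 0 0;0 0 0 0 0 0 0;0 0 0 0 0 0 0;0 0 0 0 0 0 0;0 0 0 0 0 0 0;0 0 0 0 0 0 0;0 0 0 0 -2 0 0;0 0 0 0 -5 0 0;0 0 0 0 -9 0 0;0 0 0 0 -13 0 0"

```text
time_s: 50.32
ee_pos: [0.418, 0.0606, 0.143]
eef_rot: [-1.569, 0.001, 1.341]
force: [1.2, -0.3, 0.1]
grip_width: 0.047
```

>>> send_rows --series "0 0 0 2 -4 2 0;0 0 0 2 -4 2 0;0 0 0 2 -4 2 0;0 0 0 2 -4 2 0;0 0 0 2 -4 2 0;0 0 0 2 -4 2 0;0 0 0 2 -4 2 0;0 0 0 2 -4 2 0;0 0 0 2 -4 2 0;0 0 0 2 -4 2 0"

```text
time_s: 51.15
ee_pos: [0.404, 0.0845, 0.1815]
eef_rot: [-1.57, 0.0, 1.341]
force: [0.0, -0.1, -0.3]
grip_width: 0.047
```

Run:
```python
from h import *
im,c=snap("w19"); sc,s=snap("s19","scene"); o=get_obs(); print(o["time_s"],o["ee_pos"],o["force"])
for n,p in(("pegtop",D(-.016,0,.117)),("knob",D(-.106,0,.03)),("stacktop corner",D(-.045,-.029,.0805))): print(n,proj(c,p).round(),proj(s,p).round())
a=cv2.resize(sc[170:350,215:455],(560,420),interpolation=2); cv2.imwrite("pics/c19.png",a)
```

```text
51.25 [0.40401397 0.08458112 0.1817034 ] [ 0.03653828 -0.56563227  0.00059218]
pegtop [294. 416.] [388. 204.]
knob [299. 264.] [413. 266.]
stacktop corner [261. 355.] [408. 223.]
```

View pics/c19.png

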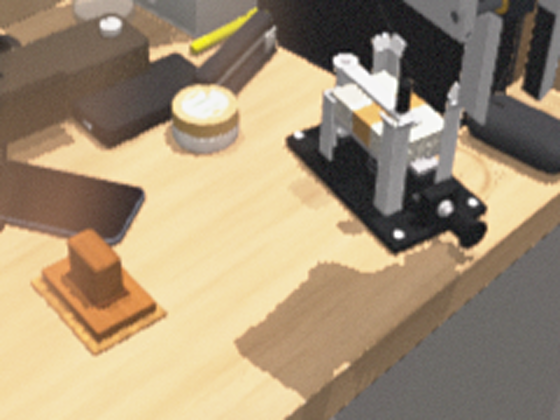

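```bash
python3 -c "
from station import *
print(hand_in())"
```

```text
the job is handed in; nothing more can be done
None
```

I handed the job in at about 51 s, with the dispenser refilled and set ready to use; no verdict is reported. Two packs were on the desk, and both are in.

**What I did**
- I parked the keeper and dropped the two packs from low inside the guides, because a file box beside the dispenser left no room to lower the gripper further. Both landed flat, within about 1 mm of the predicted outline.
- I pressed the stack down with the block until the force rose to 24.5 N. When I lifted off, the reading fell back to the block's weight, so the catch was holding the stack.
- The block was knocked about 3 cm aside after I first set it down. I regripped it and put it back on the cork.
- I swung the keeper to its stop (31 N of resistance) and pulled the knob out 15.2 mm to its stop (20 N), then let it go.

**Last checks**
- The final scene picture shows the stack risen against the keeper, and the keeper's peg within a pixel of where it should be at its stop.
- The knob looks home, but I only judged that by eye.
- The block stands upright and by eye central on its rest. The phone was never touched and looks unmoved; the mouse looks undisturbed, though it is partly hidden in that picture.
- The wrist force is about zero, so the arm is touching nothing.

I did not measure the final plate height or the block's final position in numbers, and I viewed 19 pictures against the budget of 14.

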